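# Refit the sprung idler roller of a barrel polisher

## Robot

A 6-joint arm with a two-finger parallel gripper is mounted at the origin on the work surface. World frame = base frame: x ahead of the robot, y to its left, z up, the work surface at z = 0. Lengths are in mm, angles in rad, forces in N, time in s.
With the tool pointing down it reaches from about 275 to 1000 mm from the base axis. Payload 8.4 kg.
Tool frame: the origin (TCP) lies on the centre line of the jaws, within the pads' length; the fingertips stand 22 mm ahead of it and the grasp point (between the pads) lies 3 mm ahead of it; z points along the fingers, x is the direction in which the jaws open and shut, and the axes are right-handed (so a half turn about z gives the same grasp; the last joint's range is limited). The gripper opens to 85 mm and grips with 20 to 120 N. Pads are 22 mm wide; open, the fingers measure 114 mm over their backs; the gripper's body (76 mm by 85 mm) begins 54 mm behind the grasp point. The pads swing forward as they close: fully open they stand 13 mm farther back than shut.
Start: joints at [1.22, 0.353, 1.633, -0, 1.155, -0.002], TCP at [213.605, 587.368, 253.281] pointing down, gripper open.
Joint ranges: [-2.63, 2.63], [-0.92, 2.1], [0.06, 2.66], [-1.3, 4.44], [0, 2.69], [-3.02, 3.02]. Speed limits (rad/s): [2.22, 2.22, 2.79, 3.14, 3.14, 3.14].

## Interface

Orientations are given as [roll, pitch, yaw] about the fixed x, y, z axes, in that order (R = Rz(yaw) Ry(pitch) Rx(roll)).
In Python, from rig import status, viewer, job gives the robot as it stands.
- The arm moves only by the tool send_rows, never from a script. Its argument "plan" is a list of rows, each a list of 3 entries, a list of its own where there are three numbers: the shift along the tool's x, y, z in m, then the turn, a rotation vector about the tool's x, y, z in rad, then the opening, from -1 (shut) to 1 (fully open). In form: [[[x, y, z], [rx, ry, rz], jaw], ...]. A call has exactly 5 rows; each row is the pose to reach, as a shift and turn from the pose measured when the call began, along the tool's axes at that moment; what a row does not reach only later rows make up. A row lasts 1/12 s, in which the tool goes at most 41.7 mm and 7.16 degrees, less where a joint would pass 70% of its speed; a pose out of reach is approached as far as the arm can. A call with a gripper value outside its range is refused whole. The fingers move at their own pace and stop on an object; "squeeze" is the grip in N (left out, the last holds). Time passes only in rows, so rows that repeat a pose let the fingers close, or fill a call up. It gives the time, the measured TCP pose, the force and the opening at its end, in the units of the state.
- status.sense(): the state, without advancing time (a new reading comes with each control period).
- viewer.grab_frame(name): name is "scene" or "side" or "wrist"; returns the picture (384x512x3 uint8, red, green, blue); there is no depth.
- viewer.camera_params(name): a dict with "intrinsics" (3x3 intrinsics, pixels), "xyz" and "orientation" of the camera in the world. Camera axes: x right, y down, z forward; pixel columns grow to the right and rows downward; lengths in mm; the calibration is good to about 2 mm. A picture is of the moment at which its call begins: read the wrist's pose just before it. camera_params takes no time and is no camera call; for the wrist camera it gives the pose at the moment of the call.
- job.sign_off(): hands the job in, once; it reports no verdict.
Trained networks look in the newest picture that a camera, given by its name, has taken for a name from the list of things; names that differ only in an ending like _2 or _b are one class to them, and where a whole thing is asked for, a point or a joint stands for the part that bears it (a point fixed in the world has none). Each returns a list of dicts, best first, with "p" (0 to 1); they miss things now and then, are a little off and sometimes report something else, mostly with a low value. They report only what shows in the picture. A call takes as long as a camera call.
- viewer.cut_out(label, camera): "mask" (384x512 bool, what is visible of it) and "extent" ([left, top, width, height] in pixels, round what is visible of it).
The state is a dict: "clock": time; "qpos": joint angles; "qvel": joint speeds; "joint_efforts": joint torques, N m; "eef_pos": TCP position; "tcp_rot": TCP orientation; "contact_force": force on the tool from outside, world axes, zero at the start; "wrist_torque": the same for the moment, N m; "opening": opening from 0.0 (shut) to 1.0 (fully open).
Only numpy, scipy, OpenCV 4.12 (cv2) and the standard library are available. Lean on these libraries where they do the work, as an engineer would, in place of code of your own. Each camera call takes 0.05 s, during which the arm holds its last target.

## Task

Put the idler roller back in the barrel polisher: lift it off its wooden rest, find one bush with the sprung pin, press the spring in until the roller passes between the two bearing blocks, and let it out so that both pins sit fully home in the two empty bushes (either way round), then let go. Work by feel: the blocks are soft nylon, so never push against the machine with much more than the spring itself needs (25 N at the very most), do not drop the roller on the bench, and leave everything else where it is.

Things in the scene. Friction and masses are not known exactly. Their poses are not given: they have to be found in the camera images.
- machine: Barrel polisher, fixed: teal chassis 176 x 196 mm, top 44 mm above the bench, an upright sheet cheek at each end (150 mm long, top 96 mm above the bench), two bearing blocks inside each cheek, their faces 164 mm from those of the other cheek. Origin: underside centre; y from cheek to cheek, z up. The driven roller (24 mm) is fitted at x = 45 mm, height 80 mm; the idler's place at x = -25 mm is empty.
- bush_a (a point): Middle of the slot in the +y cheek where the idler's white bearing block is clamped, on the block's face, 80 mm above the bench, machine's axes. The block (36 mm wide in x, 28 mm high) holds the bush: a black-rimmed blind hole along +y, 9 mm in diameter, 8 mm deep. Its height is true, but the block is clamped by hand up to 5 mm to either side (x) of this point, each cheek on its own: look or feel for the hole.
- bush_b (a point): Middle of the slot in the -y cheek where the idler's white bearing block is clamped, on the block's face, 80 mm above the bench, machine's axes. The block (36 mm wide in x, 28 mm high) holds the bush: a black-rimmed blind hole along -y, 9 mm in diameter, 8 mm deep. Its height is true, but the block is clamped by hand up to 5 mm to either side (x) of this point, each cheek on its own: look or feel for the hole.
- rest: Wooden V-rest, fixed: board 70 x 150 x 12 mm with two V supports (14 mm wide, 46 mm high) at y = -50 and +50 mm that carry the roller, its axis along the rest's y. Origin: centre of its underside.
- roller_mid (a point): Idler roller (0.2 to 0.35 kg): black rubber sleeve 24 mm in diameter, 150 mm long over its steel end faces, free to be gripped between the V supports. This point is the middle of the sleeve on its axis, 46 mm above the bench while on the rest; y runs along the axis towards the sprung pin.
- sprung_tip (a point): End of the sprung brass pin: 7 mm in diameter, flat with a 1 mm chamfer, standing 22 mm out of the sleeve when free (tip at y = +97 mm from the roller's middle). It slides straight into the sleeve by 12.5 mm at most, where it stops hard; 2.3 N start it and each mm adds 0.75 N (11.6 N at the stop). Axes as the roller's.
- plain_tip (a point): End of the fixed steel pin: 7 mm in diameter, flat with a 1 mm chamfer, 9 mm long (tip at y = -84 mm from the roller's middle). Fitted, it touches the bottom of its bush and the spring stays pressed in by 1 mm; it is out of its bush once the roller is 8 mm nearer the sprung side, the spring pressed in by 9 mm. Axes as the roller's.
- barrel: Bystander, not to be moved: the polisher's black barrel, 112 mm diameter, 134 mm high, standing behind the machine. Origin: its underside.
- barrel_lid: Bystander, not to be moved: spare barrel lid, flat disc of 94 mm with a brass knob, 25 mm high. Origin: its underside.
- oiler: Bystander, not to be moved: green oil bottle, 36 mm diameter, 90 mm high. Origin: its underside.
- screwdriver: Bystander, not to be moved: red-handled screwdriver, 190 mm, lying along its x. Origin: its underside.
- pliers: Bystander, not to be moved: blue-handled pliers, 130 mm long. Origin: its underside.
- mallet: Bystander, not to be moved: brass-headed mallet, 240 mm, lying along its x. Origin: its underside.
- shot_jar: Bystander, not to be moved: amber jar of polishing shot, 68 mm diameter, 85 mm high. Origin: its underside.
- dish: Bystander, not to be moved: white ceramic dish, 84 mm diameter, 36 mm high. Origin: its underside.

How it is judged:
By the outcome, as a careful person would: the job done as asked, in the order asked, and still so for the second after the job is handed in, with the robot touching nothing.
It also fails if it takes over 72 s, if anything falls off the work surface, if the arm or the gripper's body presses on something with over 40 N, if the wrist force passes 120 N, or if a joint passes its speed limit or range.

## Working session

There is one attempt and no reset: what is moved stays moved. The work goes in short steps, Python scripts to look and compute and a tool call to move; the robot and the scene stay as the last step left them, time stands still between calls to the robot, and variables do not carry over. Pictures are saved under pics/ and viewed, and the job is handed in when it is done.

Besides the shell and the picture viewer there is one more tool, called after "Request:" by a JSON object that holds its "api" and its "payload". send_rows: Moves the arm, as the interface text tells. Its arguments: {"type":"object","properties":{"plan":{"type":"array"},"squeeze":{"type":"number"}},"required":["plan"]}

```bash
ls; mkdir -p pics; cat > h.py <<'E'
import numpy as np,cv2
from scipy.spatial.transform import Rotation as R
from rig import status,viewer,job
def rot(o): return R.from_euler('xyz',o).as_matrix()
def cam(n):
    c=viewer.camera_params(n); return np.array(c['intrinsics']),np.array(c['xyz']),c['orientation']
def camR(o):
    o=np.array(o); return o if o.shape==(3,3) else rot(o)
def pix2z(n,uv,z,c=None):
    K,t,o=c or cam(n); d=camR(o)@np.linalg.solve(K,[uv[0],uv[1],1.]); return t+d*(z-t[2])/d[2]
def proj(n,P,c=None):
    K,t,o=c or cam(n); p=camR(o).T@(np.array(P,float)-t); q=K@p; return q[:2]/q[2]
def save(n,f,crop=None,scale=1.5):
    im=viewer.grab_frame(n)
    cv2.imwrite('pics/raw_'+f,im[:,:,::-1])
    if crop: im=im[crop[1]:crop[3],crop[0]:crop[2]]
    im=cv2.resize(im,None,fx=scale,fy=scale,interpolation=cv2.INTER_CUBIC)
    cv2.imwrite('pics/'+f,im[:,:,::-1])
E
python3 - <<'E'
from h import *
s=status.sense(); print(s)
for n in ['scene','side','wrist']:
    print(n,cam(n)); save(n,n+'0.png')
E
```

```text
pics
{'clock': 0.0, 'qpos': array([ 1.21959693e+00,  3.53620054e-01,  1.63414696e+00, -1.43205811e-05,
        1.15518963e+00, -2.40148386e-03]), 'qvel': array([-0.00086661, -0.00081229,  0.00112303, -0.00124062,  0.0010031 ,
       -0.00093696]), 'joint_efforts': array([-2.93056568e-03, -6.05255842e+01, -3.42060077e+01, -1.47140872e-04,
        9.57720535e-03, -5.05745078e-06]), 'eef_pos': array([213.45574205, 586.94226283, 252.57371599]), 'tcp_rot': array([3.14158284e+00, 1.36401363e-03, 1.22200420e+00]), 'contact_force': array([-0.47204184,  0.04544286, -0.20042179]), 'wrist_torque': array([ 0.02587195,  0.03360808, -0.03711214]), 'opening': 1.0011099191294437}
scene (array([[389.27792153,   0.        , 254.8947021 ],
       [  0.        , 389.27792153, 194.77927017],
       [  0.        ,   0.        ,   1.        ]]), array([1409.9181628 ,  409.71102794, 1150.45931342]), array([-2.40341597, -0.00351048,  2.0336504 ]))
side (array([[470.98753822,   0.        , 253.81856807],
       [  0.        , 470.98753822, 197.93893849],
       [  0.        ,   0.        ,   1.        ]]), array([   22.74239901, -1180.15788845,   862.43939782]), array([-2.09959387, -0.01636045, -0.40871612]))
wrist (array([[300.19122373,   0.        , 256.29004669],
       [  0.        , 300.19122373, 194.43199795],
       [  0.        ,   0.        ,   1.        ]]), array([137.39405421, 615.82638217, 371.87629849]), array([2.81763334e+00, 1.64876531e-03, 1.22228437e+00]))
```

View pics/scene0.png

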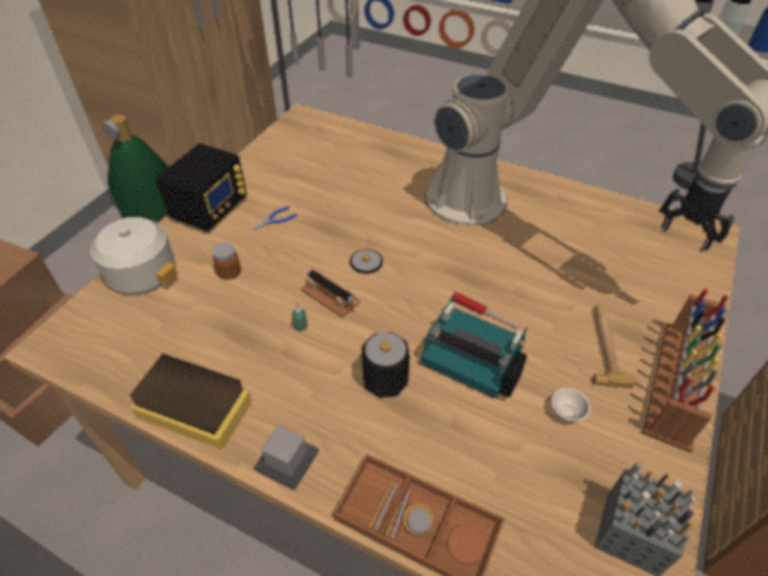

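View pics/side0.png

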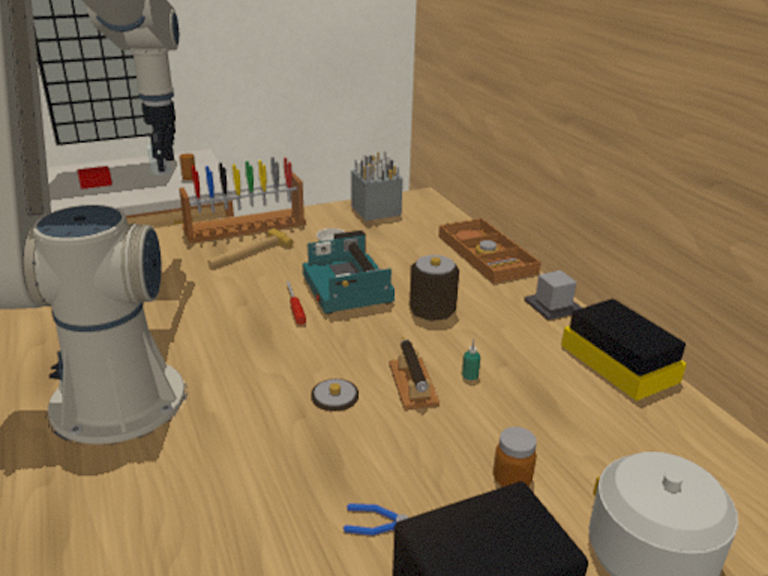

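View pics/wrist0.png

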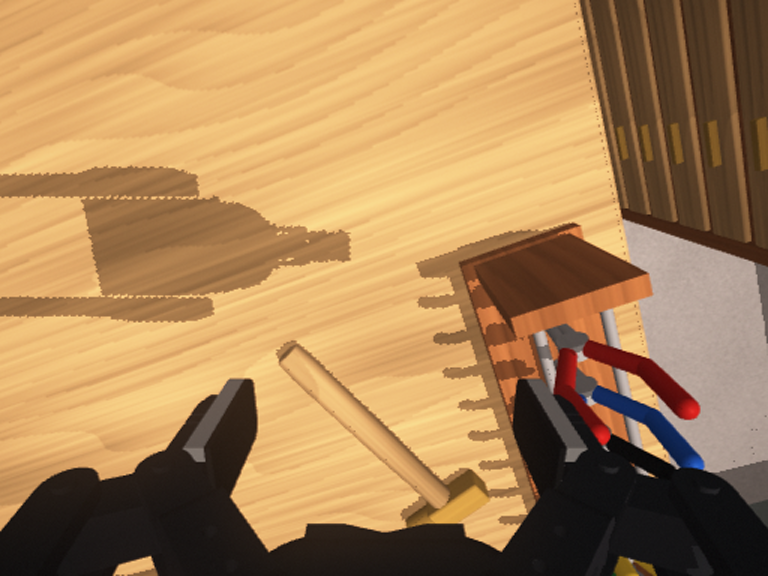

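The scene view shows the rest with the roller (about 330,290 in the enlarged picture), and the teal machine (475,345), with the red screwdriver behind it and the barrel next to it. Next I'll run the networks for rough positions.

```bash
python3 - <<'E'
from h import *
for n in ['scene','side']:
    im=viewer.grab_frame(n)
    for l in ['machine','rest','roller_mid','sprung_tip','plain_tip','bush_a','barrel','screwdriver','oiler','barrel_lid']:
        r=viewer.cut_out(l,n)
        for x in r[:2]:
            ys,xs=np.nonzero(x['mask']); 
            if len(xs)==0: continue
            c=(xs.mean(),ys.mean())
            print(n,l,round(x['p'],2),np.round(x['extent']),np.round(c,1),np.round(pix2z(n,c,40)[:2]))
E
python3 - <<'E'
import cv2
im=cv2.imread('pics/raw_scene0.png')
cv2.imwrite('pics/sc_m.png',cv2.resize(im[170:275,195:365],None,fx=4.5,fy=4.5,interpolation=cv2.INTER_CUBIC))
im=cv2.imread('pics/raw_side0.png')
cv2.imwrite('pics/si_m.png',cv2.resize(im[145:275,190:330],None,fx=4.5,fy=4.5,interpolation=cv2.INTER_CUBIC))
E
```

```text
scene machine 0.75 [281. 198.  69.  67.] [315.9 233.9] [575. 238.]
scene rest 0.78 [204. 186.  36.  23.] [217.5 198.5] [ 586. -157.]
scene roller_mid 0.63 [232. 166.  23.  17.] [243.6 173.9] [ 422. -130.]
scene roller_mid 0.51 [205. 178.  32.  22.] [218.8 189.3] [ 542. -177.]
scene sprung_tip 0.31 [281. 198.  72.  65.] [316.2 234.4] [576. 240.]
scene plain_tip 0.55 [203. 179.  31.  23.] [220.7 190.6] [ 544. -166.]
scene bush_a 0.92 [280. 199.  68.  66.] [315.7 234.5] [577. 239.]
scene barrel 0.61 [239. 221.  32.  46.] [255.9 242.8] [704.  66.]
scene screwdriver 0.55 [300. 197.  46.  19.] [313.8 202.3] [439. 179.]
scene barrel_lid 0.52 [232. 168.  24.  16.] [243.4 173.8] [ 422. -131.]
scene barrel_lid 0.28 [139. 163.  21.  28.] [149.7 172.9] [ 589. -473.]
side machine 0.92 [200. 149.  64.  62.] [230.1 181.6] [561. 247.]
side roller_mid 0.84 [267. 222.  18.  41.] [275.1 242.5] [ 549. -159.]
side plain_tip 0.73 [267. 224.  17.  37.] [275.  242.7] [ 548. -160.]
side bush_a 0.83 [200. 151.  63.  60.] [230.3 182.3] [560. 243.]
side bush_a 0.65 [137. 155.  59.  23.] [168.  164.5] [385. 469.]
side barrel 0.8 [274. 170.  31.  40.] [288.7 190.8] [730. 106.]
side screwdriver 0.64 [193. 191.  14.  26.] [197.4 203.9] [402. 141.]
side screwdriver 0.17 [204. 152.  58.  57.] [230.1 182.2] [559. 243.]
side oiler 0.75 [311. 227.   9.  27.] [313.5 241.7] [ 657. -199.]
side barrel_lid 0.98 [205. 252.  33.  20.] [222.6 262.5] [ 371. -190.]
```

View pics/sc_m.png

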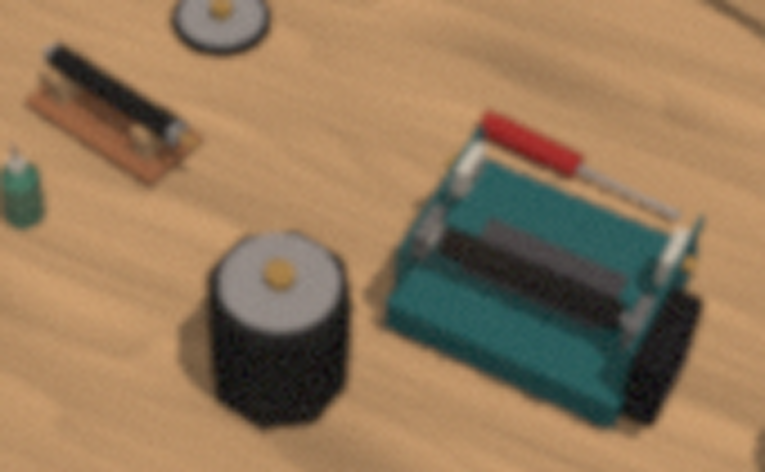

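View pics/si_m.png

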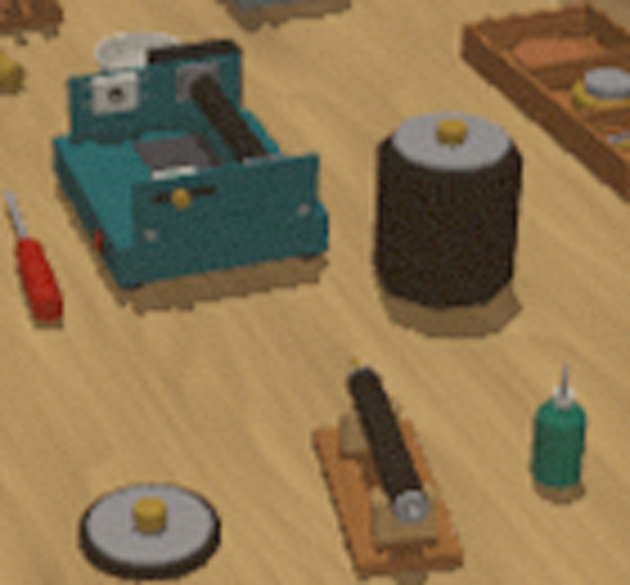

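The side view shows the brass pin at the roller's far (+y) end. Both bush blocks are on the robot side of the machine, and the hole in the +y block is visible. I'll stop over the machine first and look down with the wrist camera.

```bash
cat >> h.py <<'E'
def rel(pos,o,s=None):
    s=s or status.sense(); A=rot(s['tcp_rot']); 
    d=A.T@(np.array(pos,float)-s['eef_pos'])/1000; B=o if np.shape(o)==(3,3) else rot(o)
    w=R.from_matrix(A.T@B).as_rotvec()
    print('shift',np.round(d,4).tolist(),'turn',np.round(w,4).tolist()); return d,w
E
python3 - <<'E'
from h import *
rel([560,220,255],[np.pi,0,0])
E
```

```text
shift [-0.2269, 0.4511, -0.0017] turn [0.0, 0.0, 1.222]
```

Request:
{"api": "send_rows", "payload": {"plan": [[[-0.2269,0.4511,0],[0,0,1.222],1],[[-0.2269,0.4511,0],[0,0,1.222],1],[[-0.2269,0.4511,0],[0,0,1.222],1],[[-0.2269,0.4511,0],[0,0,1.222],1],[[-0.2269,0.4511,0],[0,0,1.222],1]]}}

```text
clock: 1.67
eef_pos: [357.4, 434.3, 253.4]
tcp_rot: [-3.142, -0.0, 0.591]
contact_force: [1.3, 0.6, 0.5]
opening: 0.991
```

```bash
python3 - <<'E'
from h import *
rel([560,220,255],[np.pi,0,0])
E
```

```text
shift [0.0487, 0.2909, -0.0016] turn [-0.0001, -0.0003, 0.5914]
```

Request:
{"api": "send_rows", "payload": {"plan": [[[0.0487,0.2909,0],[0,0,0.5914],1],[[0.0487,0.2909,0],[0,0,0.5914],1],[[0.0487,0.2909,0],[0,0,0.5914],1],[[0.0487,0.2909,0],[0,0,0.5914],1],[[0.0487,0.2909,0],[0,0,0.5914],1]]}}

```text
clock: 2.08
eef_pos: [500.6, 282.5, 253.6]
tcp_rot: [-3.141, -0.001, -0.007]
contact_force: [1.3, -0.2, -0.2]
opening: 1.002
```

Request:
{"api": "send_rows", "payload": {"plan": [[[0.009,0.085,0],[0,0,0],1],[[0.009,0.085,0],[0,0,0],1],[[0.009,0.085,0],[0,0,0],1],[[0.009,0.085,0],[0,0,0],1],[[0.009,0.085,0],[0,0,0],1]]}}

```text
clock: 2.5
eef_pos: [509.3, 197.5, 253.8]
tcp_rot: [-3.14, -0.001, -0.008]
contact_force: [-0.1, -0.4, 0.4]
opening: 0.997
```

```bash
python3 - <<'E'
from h import *
c=cam('wrist');s=status.sense();print(s['eef_pos'],s['tcp_rot'],s['contact_force'],c)
save('wrist','w1.png')
import pickle;pickle.dump((c,s),open('w1.pkl','wb'))
E
```

```text
[509.29959648 197.52305998 253.83205337] [-3.14039464e+00 -1.12482886e-03 -7.87310188e-03] [-0.08367512 -0.42688074  0.38554515] (array([[300.19122373,   0.        , 256.29004669],
       [  0.        , 300.19122373, 194.43199795],
       [  0.        ,   0.        ,   1.        ]]), array([510.6592074 , 279.97844785, 373.1623507 ]), array([ 2.81842711e+00, -9.09720191e-04, -7.61160771e-03]))
```

View pics/w1.png

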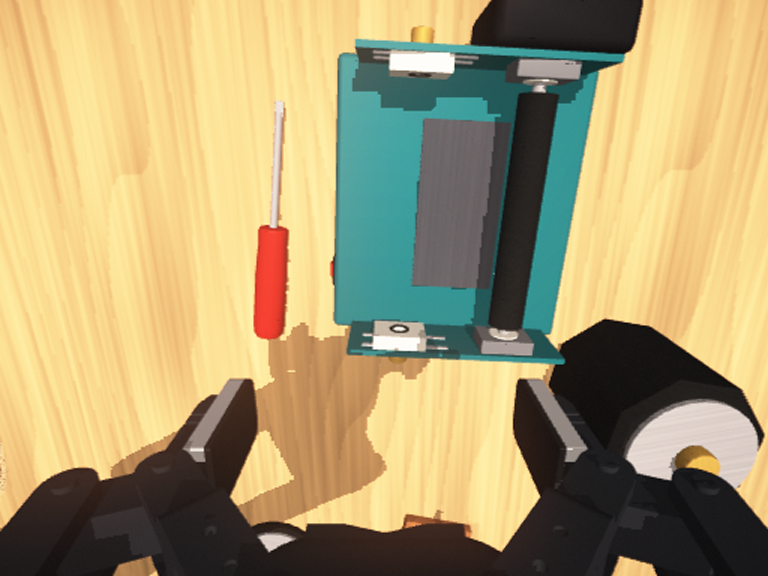

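The wrist view looks straight down on the machine. The +y block is at (421,65), with the dark hole edge just visible at (423,75). The −y block's hole is at (400,328), and the driven roller is on the right. I'll zoom in to measure.

```bash
python3 - <<'E'
import cv2
im=cv2.imread('pics/raw_w1.png')
def crop(x0,y0,x1,y1,k,f):
    c=cv2.resize(im[y0:y1,x0:x1],None,fx=k,fy=k,interpolation=cv2.INTER_CUBIC)
    for i,x in enumerate(range(x0,x1,10)): cv2.putText(c,str(x),((x-x0)*k,10),0,.35,(0,0,255),1);cv2.line(c,((x-x0)*k,0),((x-x0)*k,4),(0,0,255),1)
    for y in range(y0,y1,10): cv2.putText(c,str(y),(0,(y-y0)*k+4),0,.35,(0,0,255),1)
    cv2.imwrite(f,c)
crop(220,20,420,70,4,'pics/w1a.png'); crop(220,205,390,250,4,'pics/w1b.png')
E
```

```text
(no output)
```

View pics/w1a.png

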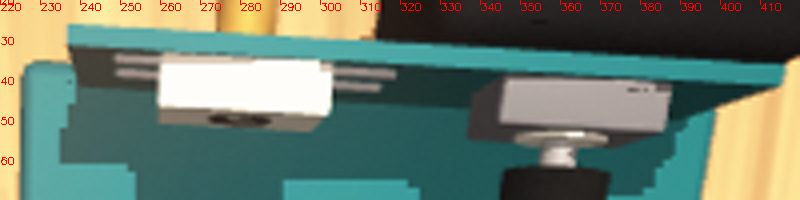

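View pics/w1b.png

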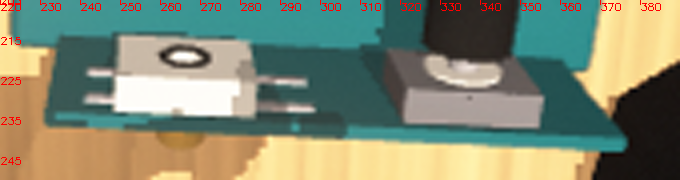

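```bash
python3 - <<'E'
from h import *
import pickle
c,s=pickle.load(open('w1.pkl','rb'))
f=lambda uv,z: pix2z('w',uv,z,c)
aL,aR=f((259.5,47.3),94),f((302.5,49.5),94)
bL,bR=f((248.7,224.3),94),f((281.5,226.3),94)
print('a',aL,aR,np.linalg.norm(aR-aL)); print('b',bL,bR,np.linalg.norm(bR-bL))
am,bm=(aL+aR)/2,(bL+bR)/2
print('dist',np.linalg.norm(am-bm),'holeb',f((265.5,219),80))
# cheek top outer corners z=96
for n,uv in dict(aTL=(237,26),aTR=(415.5,37),bBL=(231,236),bBR=(374.5,242.5)).items(): print(n,f(uv,96))
# driven roller axis ends
print('drv',f((359,62),80),f((331,218),80))
# chassis left edge z44
print('ch',f((225,37),44),f((223,215),44))
E
```

```text
a [513.90059643 317.17725675  94.        ] [550.19858731 315.22262328  94.        ] 36.35058092515528
b [502.25846987 154.59270743  94.        ] [535.57795219 152.10651653  94.        ] 33.41210929746131
dist 163.37889246508797 holeb [519.72236778 154.28423239  80.        ]
aTL [495.50286521 332.8638721   96.        ]
aTR [643.16615267 323.6737668   96.        ]
bBL [484.04497941 142.60566119  96.        ]
bBR [631.47446745 134.01801437  96.        ]
drv [603.32016766 306.42116212  80.        ] [589.01679527 154.87697099  80.        ]
ch [480.58882971 333.27093153  44.        ] [470.53002431 144.3844988   44.        ]
```

The cheeks give a machine yaw of about −0.06. The bush holes come out near (532,316) and (519.5,154), and they are 163.4 mm apart against 164 given, so the measurement holds. Next, the roller.

```bash
python3 - <<'E'
from h import *
rel([545,-165,250],[np.pi,0,-0.05])
E
```

```text
shift [0.0382, 0.363, 0.0034] turn [-0.0012, -0.001, 0.0435]
```

Request:
{"api": "send_rows", "payload": {"plan": [[[0.038,0.363,0],[0,0,0.04],1],[[0.038,0.363,0],[0,0,0.04],1],[[0.038,0.363,0],[0,0,0.04],1],[[0.038,0.363,0],[0,0,0.04],1],[[0.038,0.363,0],[0,0,0.04],1]]}}

```text
clock: 2.97
eef_pos: [529.8, -9.8, 253.7]
tcp_rot: [-3.14, -0.002, -0.044]
contact_force: [0.8, 0.4, 0.0]
opening: 0.999
```

```bash
python3 - <<'E'
from h import *
rel([545,-165,250],[np.pi,0,-0.05])
E
```

```text
shift [0.0219, 0.1544, 0.0035] turn [-0.0016, -0.0016, 0.0064]
```

Request:
{"api": "send_rows", "payload": {"plan": [[[0.022,0.154,0.003],[0,0,0],1],[[0.022,0.154,0.003],[0,0,0],1],[[0.022,0.154,0.003],[0,0,0],1],[[0.022,0.154,0.003],[0,0,0],1],[[0.022,0.154,0.003],[0,0,0],1]]}}

```text
clock: 3.38
eef_pos: [546.5, -168.1, 250.4]
tcp_rot: [3.141, -0.003, -0.045]
contact_force: [0.1, 0.8, -1.2]
opening: 1.002
```

```bash
python3 - <<'E'
from h import *
c=cam('wrist');s=status.sense();print(s['eef_pos'],s['tcp_rot'])
save('wrist','w2.png')
import pickle;pickle.dump((c,s),open('w2.pkl','wb'))
E
```

```text
[ 546.50906115 -168.06798002  250.42976013] [ 3.14140529e+00 -2.90656941e-03 -4.46182516e-02]
```

View pics/w2.png

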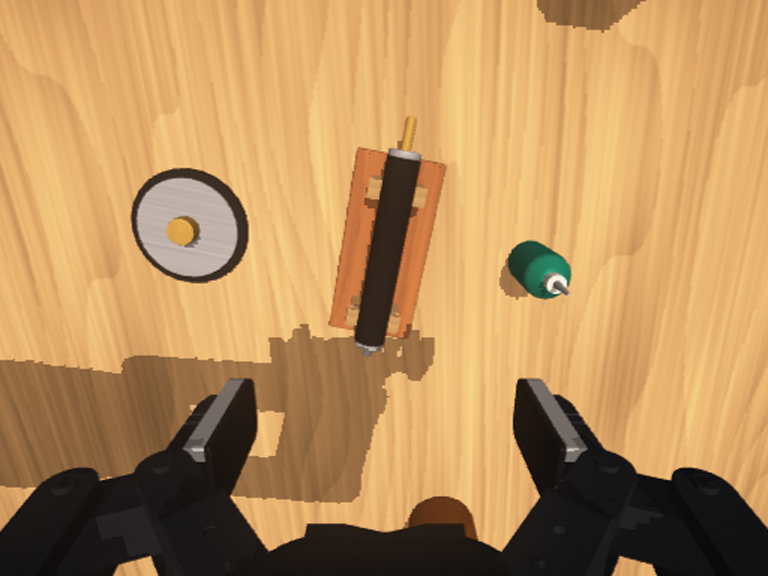

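The roller shows clearly, with the brass tip at (411,117) and the steel tip at (367,355). The lid is to the left and the oiler to the right.

```bash
python3 - <<'E'
from h import *
import pickle
c,s=pickle.load(open('w2.pkl','rb'))
im=viewer.grab_frame('wrist')
r=viewer.cut_out('roller_mid','wrist')
for x in r[:2]: print(x['p'],x['extent'])
f=lambda u,v,z=46: pix2z('w',(u,v),z,c)
S=f(411/1.5,117.5/1.5);P=f(367.5/1.5,354.5/1.5)
print(S,P,np.linalg.norm(S-P)); d=(S-P)/np.linalg.norm(S-P); print(d,'yaw',-np.arctan2(d[0],d[1]))
print('mid from S',S-97*d,'from P',P+84*d)
# sleeve ends
E1=f(404.5/1.5,154/1.5);E2=f(369.5/1.5,347/1.5);print('sleeve',E1,E2,(E1+E2)/2,np.linalg.norm(E1-E2))
m=r[0]['mask'];ys,xs=np.nonzero(m);pts=np.array([f(u,v) for u,v in zip(xs,ys)])[:,:2]
q=pts-pts.mean(0);w,v=np.linalg.eigh(q.T@q);print(pts.mean(0),v[:,1])
E
python3 - <<'E'
import cv2
im=cv2.imread('pics/raw_w2.png')
cv2.imwrite('pics/w2z.png',cv2.resize(im[70:250,210:310],None,fx=3.3,fy=3.3,interpolation=cv2.INTER_CUBIC))
E
```

```text
0.78 [238.8, 79.9, 44.3, 160.0]
[570.02664145 -71.9612577   46.        ] [ 530.94648769 -246.46383326   46.        ] 178.8250745750462
[0.21853845 0.97582834 0.        ] yaw -0.22031646057370335
mid from S [ 548.82841226 -166.61660662   46.        ] from P [ 549.30371708 -164.49425275   46.        ]
sleeve [564.96137623 -95.19675202  46.        ] [ 532.89665552 -239.97794128   46.        ] [ 548.92901587 -167.58734665   46.        ] 148.28937614142893
[ 550.73661781 -161.57633433] [0.2212846  0.97520927]
```

View pics/w2z.png

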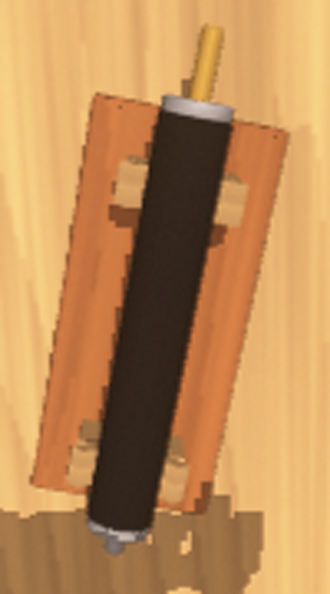

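The roller's middle is at about (549,−166) with yaw −0.22. The measured lengths are 178.8 mm against 181, and 148.3 mm against 150, so they agree. I'll align and go down.

```bash
python3 - <<'E'
from h import *
rel([549,-165.8,49],[np.pi,0,-0.22])
E
```

```text
shift [0.0033, 0.0028, 0.2012] turn [-0.0024, -0.0011, 0.1771]
```

Request:
{"api": "send_rows", "payload": {"plan": [[[0.0033,-0.002,0.03],[0,0,0.12],1],[[0.0033,-0.002,0.06],[0,0,0.175],1],[[0.0033,-0.002,0.09],[0,0,0.175],1],[[0.0033,-0.002,0.12],[0,0,0.175],1],[[0.0033,-0.002,0.13],[0,0,0.175],1]]}}

```text
clock: 3.95
eef_pos: [547.1, -158.2, 116.6]
tcp_rot: [-3.138, 0.005, -0.215]
contact_force: [-1.5, 0.2, 0.4]
opening: 0.998
```

```bash
python3 - <<'E'
from h import *
rel([549,-165.8,49],[np.pi,0,-0.22])
c=cam('wrist');s=status.sense();print(s['eef_pos'],s['tcp_rot'])
save('wrist','w3.png')
import pickle;pickle.dump((c,s),open('w3.pkl','wb'))
for y in (97,75,-75,-84):
    print(y,1.5*proj('w',[549+.2182*y,-165.8+.9759*y,46],c))
E
```

```text
shift [0.0038, 0.0072, 0.0675] turn [-0.0032, 0.0045, 0.0048]
[ 547.12370339 -158.24940491  116.57811088] [-3.13838164  0.00452944 -0.2152389 ]
97 [393.44022293 121.51492929]
75 [392.83029865 178.74904833]
-75 [389.64410645 477.73518636]
-84 [389.49375775 491.84361889]
```

View pics/w3.png

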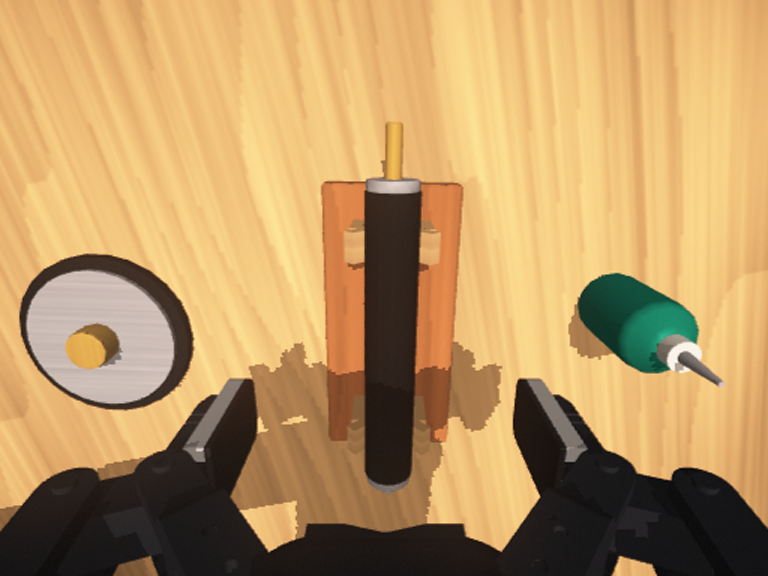

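The predicted pin tip (393,121.5) and end face match the picture. The roller is centred between the fingers, so I'll go down and grip.

Request:
{"api": "send_rows", "payload": {"plan": [[[0.0038,0.0072,0.025],[-0.003,0.0045,0.005],1],[[0.0038,0.0072,0.05],[-0.003,0.0045,0.005],1],[[0.0038,0.0072,0.0675],[-0.003,0.0045,0.005],1],[[0.0038,0.0072,0.0675],[-0.003,0.0045,0.005],1],[[0.0038,0.0072,0.0675],[-0.003,0.0045,0.005],1]]}}

```text
clock: 4.42
eef_pos: [549.4, -165.3, 49.7]
tcp_rot: [-3.141, 0.001, -0.219]
contact_force: [1.0, 0.5, 1.9]
opening: 1.002
```

```bash
python3 - <<'E'
from h import *
rel([549,-165.8,49],[np.pi,0,-0.22])
s=status.sense();print(s['eef_pos'],s['tcp_rot'],s['contact_force'])
E
```

```text
shift [-0.0003, 0.0006, 0.0007] turn [-0.0003, 0.0011, 0.0007]
[ 549.38219936 -165.26990237   49.7074477 ] [-3.14128643e+00  1.13987424e-03 -2.19265889e-01] [1.01910214 0.47870812 1.94556135]
```

Request:
{"api": "send_rows", "payload": {"plan": [[[0,0.0006,0.0007],[0,0,0],0],[[0,0.0006,0.0007],[0,0,0],-1],[[0,0.0006,0.0007],[0,0,0],-1],[[0,0.0006,0.0007],[0,0,0],-1],[[0,0.0006,0.0007],[0,0,0],-1]], "squeeze": 60}}

```text
clock: 4.83
eef_pos: [549.1, -165.8, 49.7]
tcp_rot: [-3.141, 0.001, -0.219]
contact_force: [-26.2, 5.7, 16.4]
opening: 0.295
```

Request:
{"api": "send_rows", "payload": {"plan": [[[0,0,0],[0,0,0],-1],[[0,0,0],[0,0,0],-1],[[0,0,0],[0,0,0],-1],[[0,0,0],[0,0,0],-1],[[0,0,0],[0,0,0],-1]]}}

```text
clock: 5.25
eef_pos: [547.9, -165.6, 49.9]
tcp_rot: [-3.141, 0.004, -0.22]
contact_force: [-5.5, 1.8, 7.4]
opening: 0.262
```

Request:
{"api": "send_rows", "payload": {"plan": [[[0,0,-0.01],[0,0,0],-1],[[0,0,-0.025],[0,0,0],-1],[[0,0,-0.05],[0,0,0],-1],[[0,0,-0.09],[0,0,0],-1],[[0,0,-0.12],[0,0,0],-1]]}}

```text
clock: 5.67
eef_pos: [548.6, -165.8, 172.3]
tcp_rot: [-3.141, 0.003, -0.22]
contact_force: [2.0, -0.2, -2.5]
opening: 0.262
```

```bash
python3 - <<'E'
from h import *
c=cam('wrist');s=status.sense();print(s['eef_pos'],s['tcp_rot'],s['contact_force'],s['wrist_torque'],s['opening'])
save('wrist','w4.png')
import pickle;pickle.dump((c,s),open('w4.pkl','wb'))
A=rot(s['tcp_rot'])
for y in (97,75,-75,-84): print(y,1.5*proj('w',s['eef_pos']+A@np.array([0,-y,3]),c))
E
```

```text
[ 548.62319763 -165.82217971  172.31896008] [-3.14117633e+00  2.76466525e-03 -2.19531415e-01] [ 1.9871217  -0.22784056 -2.51351974] [-0.04426953 -0.01817292 -0.0288733 ] 0.26230284077736366
97 [381.70676974  79.45838403]
75 [381.84783498 171.38241254]
-75 [382.49226828 591.32218894]
-84 [382.5193399  608.96319002]
```

View pics/w4.png

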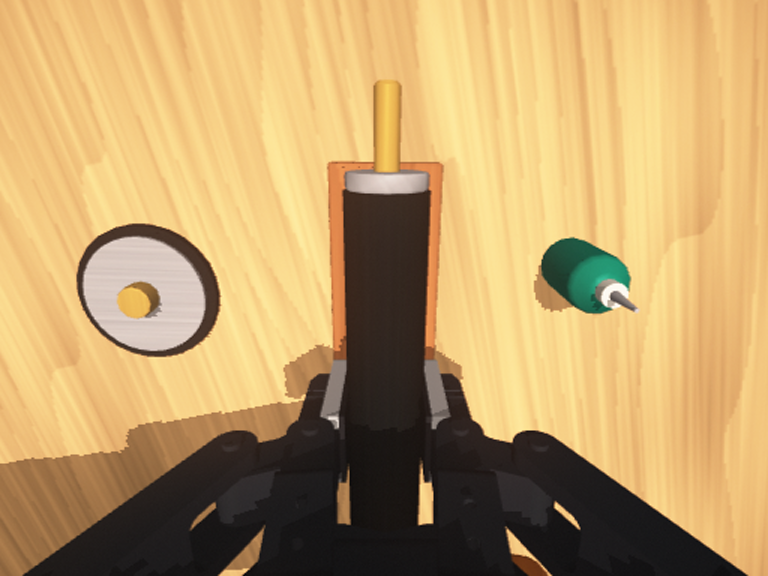

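The roller is up and level, and still square in the jaws. The tip shows at (387,80) where I predicted (382,79.5). That means the wrist camera reads about 1.5 mm high in tool x, and the small TCP drift while gripping says the same. I'll correct the bush positions by that and work out the tilted approach, sprung end down.

```bash
cat >> h.py <<'E'
OFF=3.8
HA=np.array([530.5,316.8,80.]);HB=np.array([518.0,153.3,80.])
def tip_pose(tip,theta,yaw,L=97.):
    """pose with sprung (free) tip at tip, axis tilted theta (sprung end down), heading yaw"""
    B=rot([np.pi,0,yaw]); best=None
    for sg in (1,-1):
        C=B@R.from_rotvec([sg*theta,0,0]).as_matrix()
        a=-C[:,1]
        if a[2]<=1e-9: best=C
    C=best;a=-C[:,1]; return np.array(tip)-L*a-OFF*C[:,2],C,a
def tips(s):
    C=rot(s['tcp_rot']);m=s['eef_pos']+OFF*C[:,2];a=-C[:,1]
    return m,m+97*a,m-84*a,a
def go(tip,theta,yaw):
    p,C,a=tip_pose(tip,theta,yaw); s=status.sense(); return rel(p,C,s)
def ps():
    s=status.sense();m,t,p,a=tips(s);print('clk',round(s['clock'],2),'mid',m.round(1),'tip',t.round(1),'plain',p.round(1),'theta',round(float(-np.arcsin(a[2])),3),'yaw',round(float(-np.arctan2(a[0],a[1])),3),'F',s['contact_force'].round(1),'T',s['wrist_torque'].round(2),'op',round(s['opening'],3)); return s
YAW=float(-np.arctan2(*(HA-HB)[:2]))
E
python3 - <<'E'
from h import *
ps();print(YAW)
u=np.array([-np.sin(YAW),np.cos(YAW),0])
go(HA-12*u+[0,0,60],0.2,YAW)
E
```

```text
clk 5.72 mid [ 551.7 -166.8  174.3] tip [572.9 -72.1 174.3] plain [ 533.5 -248.8  174.3] theta 0.0 yaw -0.22 F [ 2.9 -0.6  3.1] T [-0.1  -0.18 -0.  ] op 0.26
-0.07630416445636494
shift [-0.1109, -0.3621, 0.0144] turn [-0.199, 0.0088, -0.1433]
```

Request:
{"api": "send_rows", "payload": {"plan": [[[-0.008,-0.027,0],[-0.02,0,-0.01],-1],[[-0.02,-0.065,0],[-0.04,0,-0.03],-1],[[-0.031,-0.103,0],[-0.06,0,-0.04],-1],[[-0.042,-0.141,0],[-0.08,0,-0.06],-1],[[-0.054,-0.179,0],[-0.1,0,-0.07],-1]]}}

```text
clock: 6.13
eef_pos: [538.0, 21.1, 178.4]
tcp_rot: [3.041, -0.004, -0.15]
contact_force: [0.7, 0.1, -2.9]
opening: 0.256
```

```bash
python3 - <<'E'
from h import *
ps()
u=np.array([-np.sin(YAW),np.cos(YAW),0])
go(HA-12*u+[0,0,60],0.2,YAW)
E
```

```text
clk 6.13 mid [538.   20.8 174.6] tip [552.4 116.2 164.8] plain [525.5 -61.9 183.1] theta 0.101 yaw -0.15 F [ 0.7  0.1 -2.9] T [0.11 0.05 0.02] op 0.256
shift [-0.0438, -0.1858, -0.0035] turn [-0.0988, 0.0073, -0.073]
```

Request:
{"api": "send_rows", "payload": {"plan": [[[-0.009,-0.037,-0.001],[-0.02,0.001,-0.015],-1],[[-0.018,-0.075,-0.002],[-0.04,0.003,-0.03],-1],[[-0.027,-0.112,-0.003],[-0.06,0.004,-0.045],-1],[[-0.036,-0.149,-0.0035],[-0.08,0.006,-0.06],-1],[[-0.041,-0.175,-0.0035],[-0.095,0.007,-0.07],-1]]}}

```text
clock: 6.55
eef_pos: [523.1, 203.2, 164.3]
tcp_rot: [2.946, -0.001, -0.077]
contact_force: [0.6, -0.3, -3.1]
opening: 0.265
```

Request:
{"api": "send_rows", "payload": {"plan": [[[-0.001,-0.006,0],[-0.003,0,-0.003],-1],[[-0.002,-0.008,0],[-0.004,0,-0.003],-1],[[-0.002,-0.009,0],[-0.004,0,-0.003],-1],[[-0.002,-0.009,0],[-0.004,0,-0.003],-1],[[-0.002,-0.009,0],[-0.004,0,-0.003],-1]]}}

```text
clock: 6.97
eef_pos: [521.9, 210.7, 162.7]
tcp_rot: [2.942, -0.001, -0.076]
contact_force: [-0.8, 0.5, -2.6]
opening: 0.262
```

```bash
python3 - <<'E'
from h import *
s=ps()
u=np.array([-np.sin(YAW),np.cos(YAW),0])
go(HA-12*u+[0,0,40],0.2,YAW)
c=cam('wrist'); save('wrist','w5.png')
m,t,p,a=tips(s); print(1.5*proj('w',t,c),1.5*proj('w',HA+[0,0,14],c))
import pickle;pickle.dump((c,s),open('w5.pkl','wb'))
E
```

```text
clk 6.97 mid [521.9 209.9 158.9] tip [529.1 304.7 139.7] plain [515.6 127.8 175.6] theta 0.2 yaw -0.076 F [-0.8  0.5 -2.6] T [ 0.14 -0.04 -0.04] op 0.262
shift [0.0005, -0.0041, 0.0192] turn [-0.0, -0.0009, 0.0002]
[381.23846459  80.72797401] [383.38113188  25.96504905]
```

View pics/w5.png

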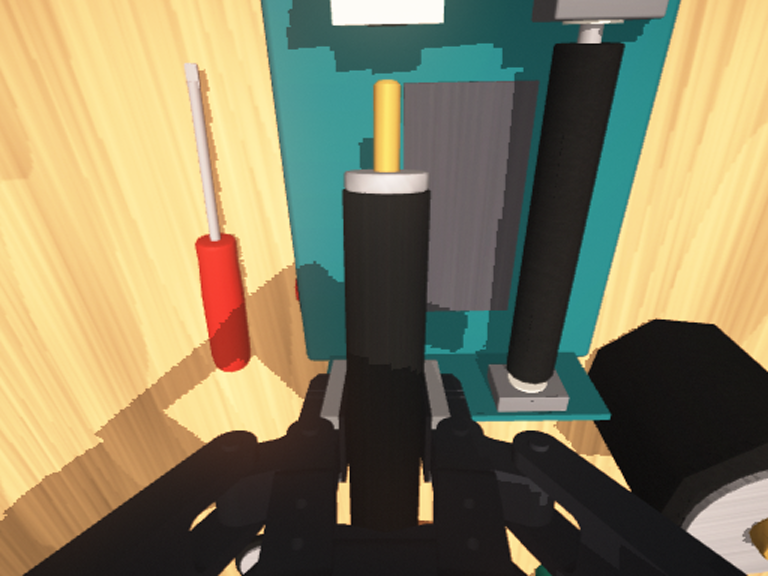

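The pin is in line with the block: pin x 387, block from 332 to 444 with its middle at 388, and the predicted offsets agree. I'll go down to hole height with the tip 12 mm short of the face.

```bash
python3 - <<'E'
from h import *
s=ps()
u=np.array([-np.sin(YAW),np.cos(YAW),0])
go(HA-12*u,0.2,YAW)
E
```

```text
clk 7.02 mid [521.9 209.9 159. ] tip [529.2 304.7 139.8] plain [515.7 127.9 175.7] theta 0.2 yaw -0.076 F [ 0.2  0.6 -3.1] T [ 0.14 -0.01 -0.04] op 0.26
shift [0.0003, -0.012, 0.0585] turn [-0.0002, -0.001, -0.0]
```

Request:
{"api": "send_rows", "payload": {"plan": [[[0.0003,-0.003,0.015],[0,-0.001,0],-1],[[0.0003,-0.006,0.03],[0,-0.001,0],-1],[[0.0003,-0.009,0.045],[0,-0.001,0],-1],[[0.0003,-0.012,0.056],[0,-0.001,0],-1],[[0.0003,-0.012,0.0585],[0,-0.001,0],-1]]}}

```text
clock: 7.43
eef_pos: [521.6, 209.6, 101.3]
tcp_rot: [2.941, 0.002, -0.078]
contact_force: [-0.3, 0.5, -2.6]
opening: 0.259
```

```bash
python3 - <<'E'
from h import *
s=ps()
u=np.array([-np.sin(YAW),np.cos(YAW),0])
go(HA-12*u,0.2,YAW)
c=cam('wrist'); save('wrist','w6.png');save('side','s6.png',crop=(190,140,290,220),scale=7)
m,t,p,a=tips(s); print(1.5*proj('w',t,c),1.5*proj('w',HA+[0,0,14],c))
E
```

```text
clk 7.43 mid [521.5 208.8  97.6] tip [528.9 303.6  78.2] plain [515.2 126.7 114.4] theta 0.201 yaw -0.077 F [-0.3  0.5 -2.6] T [ 0.13 -0.02 -0.  ] op 0.259
shift [0.0007, -0.0009, -0.0019] turn [0.0011, 0.0025, -0.001]
[381.25206295  80.73536881] [383.25137378  16.48273982]
```

View pics/w6.png

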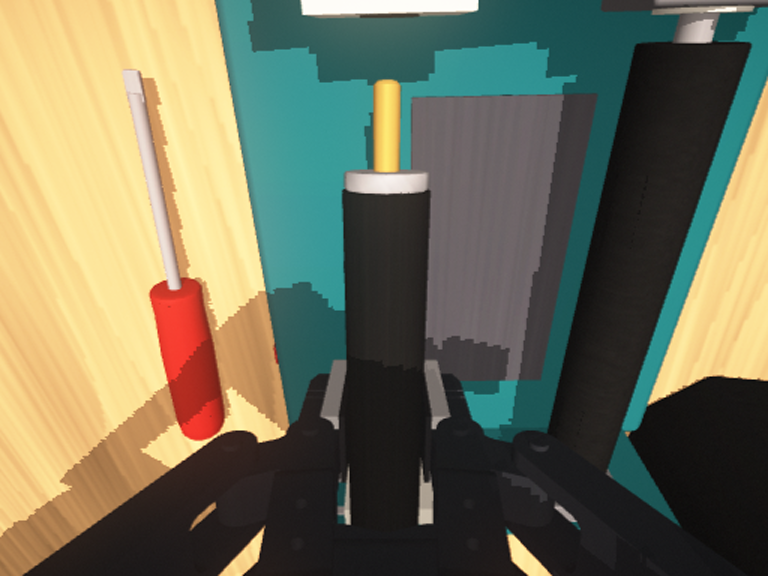

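View pics/s6.png

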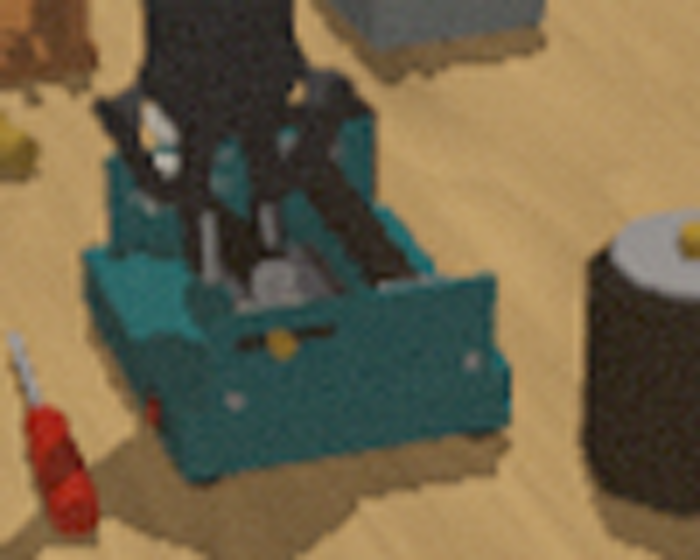

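The dark hole shows at (390,15), in the middle of the block, which spans 303 to 478. With the parallax this agrees with my estimate to about 0.2 mm. Next I fix the small pose error, then advance in small steps.

Request:
{"api": "send_rows", "payload": {"plan": [[[0.0007,-0.001,-0.002],[0.001,0.0025,-0.001],-1],[[0.0007,-0.001,-0.002],[0.001,0.0025,-0.001],-1],[[0.0007,-0.001,-0.002],[0.001,0.0025,-0.001],-1],[[0.0007,-0.001,-0.002],[0.001,0.0025,-0.001],-1],[[0.0007,-0.001,-0.002],[0.001,0.0025,-0.001],-1]]}}

```text
clock: 7.95
eef_pos: [523.2, 211.5, 104.9]
tcp_rot: [2.942, -0.002, -0.076]
contact_force: [0.6, -0.4, -2.4]
opening: 0.259
```

```bash
python3 - <<'E'
from h import *
s=ps()
u=np.array([-np.sin(YAW),np.cos(YAW),0])
for d in (-3,0,3): go(HA+d*u+[0,0,-0.2],0.2,YAW)
E
```

```text
clk 7.95 mid [523.2 210.8 101.1] tip [530.4 305.6  81.9] plain [516.9 128.7 117.8] theta 0.199 yaw -0.076 F [ 0.6 -0.4 -2.4] T [0.21 0.   0.02] op 0.259
shift [-0.0007, -0.0084, 0.0004] turn [-0.0009, -0.002, 0.0004]
shift [-0.0007, -0.0114, -0.0002] turn [-0.0009, -0.002, 0.0004]
shift [-0.0007, -0.0143, -0.0008] turn [-0.0009, -0.002, 0.0004]
```

Request:
{"api": "send_rows", "payload": {"plan": [[[0,0,0],[0,0,0],-1],[[0,0,0],[0,0,0],-1],[[0,0,0],[0,0,0],-1],[[0,0,0],[0,0,0],-1],[[0,0,0],[0,0,0],-1]]}}

```text
clock: 8.37
eef_pos: [523.1, 211.6, 104.8]
tcp_rot: [2.942, -0.002, -0.076]
contact_force: [0.3, 1.3, -2.6]
opening: 0.256
```

```bash
python3 - <<'E'
from h import *
for i in range(6):
    s=ps(); print(s['qpos'].round(4),s['eef_pos'].round(2)); viewer.grab_frame('side')
E
```

```text
clk 8.37 mid [523.1 210.8 101.1] tip [530.3 305.6  81.9] plain [516.9 128.7 117.7] theta 0.199 yaw -0.076 F [ 0.3  1.3 -2.6] T [0.12 0.03 0.03] op 0.256
[ 0.4779  0.4916  1.8166 -0.2098  0.9482  0.6861] [523.14 211.55 104.82]
clk 8.42 mid [523.1 210.8 101.1] tip [530.3 305.6  81.9] plain [516.9 128.7 117.7] theta 0.199 yaw -0.076 F [ 0.6 -0.4 -2. ] T [ 0.15 -0.   -0.01] op 0.26
[ 0.4779  0.4916  1.8166 -0.2099  0.9482  0.6861] [523.16 211.54 104.83]
clk 8.47 mid [523.1 210.8 101.1] tip [530.3 305.6  81.9] plain [516.9 128.7 117.7] theta 0.199 yaw -0.076 F [-1.1  0.9 -3. ] T [ 0.18 -0.01  0.03] op 0.261
[ 0.4779  0.4916  1.8166 -0.2099  0.9482  0.6861] [523.18 211.54 104.82]
clk 8.52 mid [523.1 210.8 101.1] tip [530.3 305.6  81.9] plain [516.9 128.7 117.7] theta 0.199 yaw -0.076 F [ 0.3  0.1 -2.9] T [0.15 0.01 0.01] op 0.259
[ 0.4779  0.4916  1.8166 -0.2099  0.9482  0.6861] [523.16 211.52 104.82]
clk 8.57 mid [523.1 210.8 101.1] tip [530.3 305.6  81.9] plain [516.9 128.7 117.7] theta 0.199 yaw -0.076 F [ 0.3 -0.1 -3. ] T [0.17 0.   0.  ] op 0.258
[ 0.4779  0.4915  1.8166 -0.2099  0.9482  0.6861] [523.17 211.53 104.85]
clk 8.62 mid [523.1 210.8 101.1] tip [530.4 305.6  81.9] plain [516.9 128.7 117.7] theta 0.199 yaw -0.076 F [-0.6  0.4 -3. ] T [ 0.15 -0.    0.01] op 0.261
[ 0.4779  0.4915  1.8166 -0.2099  0.9482  0.6861] [523.19 211.54 104.86]
```

Request:
{"api": "send_rows", "payload": {"plan": [[[-0.0004,-0.002,0.0006],[-0.001,-0.002,0],-1],[[-0.0006,-0.004,0.0006],[-0.001,-0.002,0],-1],[[-0.0006,-0.006,0.0005],[-0.001,-0.002,0],-1],[[-0.0006,-0.008,0.0005],[-0.001,-0.002,0],-1],[[-0.0006,-0.008,0.0005],[-0.001,-0.002,0],-1]]}}

```text
clock: 9.08
eef_pos: [523.3, 219.8, 102.7]
tcp_rot: [2.942, 0.0, -0.076]
contact_force: [-0.6, -0.4, -2.8]
opening: 0.262
```

```bash
python3 - <<'E'
from h import *
s=ps()
u=np.array([-np.sin(YAW),np.cos(YAW),0])
for d in (-3,0,3): go(HA+d*u+[0,0,-0.2],0.2,YAW)
c=cam('wrist'); save('wrist','w7.png')
E
```

```text
clk 9.08 mid [523.2 219.   99. ] tip [530.4 313.8  79.7] plain [517.  136.9 115.6] theta 0.2 yaw -0.076 F [-0.6 -0.4 -2.8] T [ 0.13 -0.01 -0.03] op 0.262
shift [-0.0002, 0.0, -0.0001] turn [-0.0, -0.0001, 0.0006]
shift [-0.0002, -0.0029, -0.0007] turn [-0.0, -0.0001, 0.0006]
shift [-0.0002, -0.0058, -0.0013] turn [-0.0, -0.0001, 0.0006]
```

View pics/w7.png

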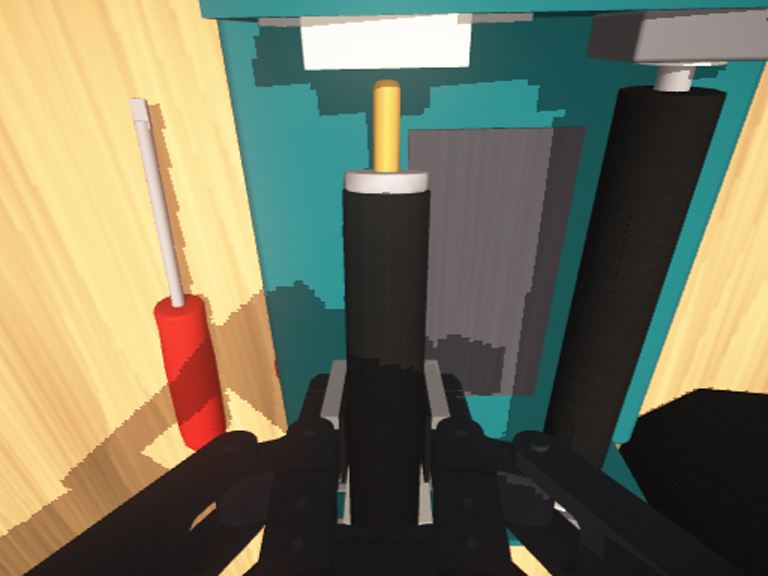

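The pin (387) is centred on the block (303–470) to within 0.3 mm and stands just short of the face. I'll feel for the hole. If it misses, the spring gives only about 5 N.

Request:
{"api": "send_rows", "payload": {"plan": [[[-0.0003,-0.0015,-0.0003],[0,0,0.0005],-1],[[-0.0003,-0.003,-0.0007],[0,0,0.0005],-1],[[-0.0003,-0.0045,-0.001],[0,0,0.0005],-1],[[-0.0003,-0.006,-0.0013],[0,0,0.0005],-1],[[-0.0003,-0.006,-0.0013],[0,0,0.0005],-1]]}}

```text
clock: 9.55
eef_pos: [523.4, 226.0, 102.8]
tcp_rot: [2.942, -0.0, -0.076]
contact_force: [0.2, -0.2, -2.2]
opening: 0.259
```

```bash
python3 - <<'E'
from h import *
s=ps()
c=cam('wrist'); save('wrist','w8.png')
E
```

```text
clk 9.55 mid [523.4 225.3  99.1] tip [530.6 320.1  79.8] plain [517.1 143.2 115.8] theta 0.2 yaw -0.076 F [ 0.2 -0.2 -2.2] T [ 0.17 -0.01 -0.01] op 0.259
```

View pics/w8.png

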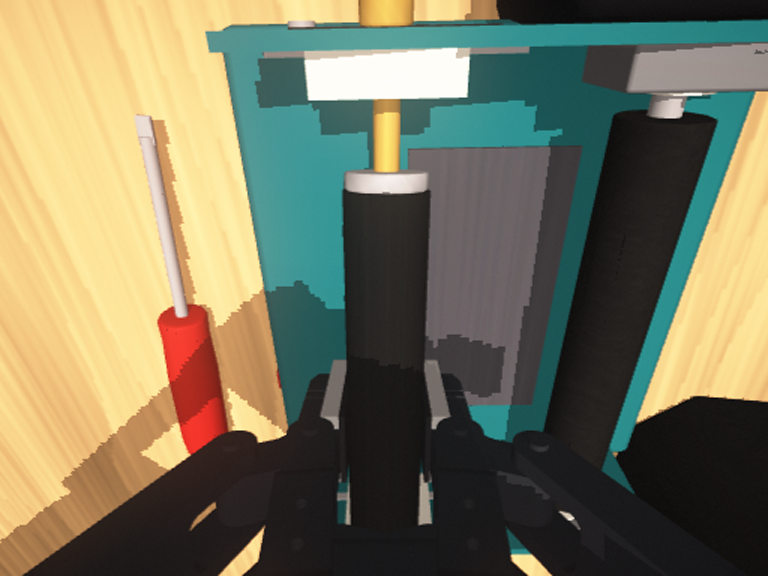

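There is no push-back, and the pin shows about 3 mm inside the block (under its edge at row 99), so the hole is found. I'll feed it in deeper at the same tilt.

```bash
cat >> h.py <<'E'
def go2(d,c,theta,zt=79.5,yaw=YAW,dx=0):
    u=np.array([-np.sin(YAW),np.cos(YAW),0])
    p,C,a=tip_pose(HA+d*u+[dx,0,zt-80],theta,yaw,97-c); print('d',d,'c',c,'th',theta,end=' '); return rel(p,C)
E
python3 - <<'E'
from h import *
go2(5,0,.2);go2(7,0,.2);go2(8,1,.2)
E
```

```text
d 5 c 0 th 0.2 shift [0.0002, -0.0019, -0.0001] turn [0.0001, -0.0001, 0.0003]
d 7 c 0 th 0.2 shift [0.0002, -0.0038, -0.0005] turn [0.0001, -0.0001, 0.0003]
d 8 c 1 th 0.2 shift [0.0002, -0.0058, -0.0007] turn [0.0001, -0.0001, 0.0003]
```

Request:
{"api": "send_rows", "payload": {"plan": [[[0,-0.0015,0],[0,0,0],-1],[[0,-0.0025,-0.0002],[0,0,0],-1],[[0,-0.0035,-0.0005],[0,0,0],-1],[[0,-0.0038,-0.0005],[0,0,0],-1],[[0,-0.0038,-0.0005],[0,0,0],-1]]}}

```text
clock: 10.02
eef_pos: [523.7, 229.8, 102.5]
tcp_rot: [2.942, -0.0, -0.076]
contact_force: [0.4, -0.5, -2.2]
opening: 0.26
```

```bash
python3 - <<'E'
from h import *
s=ps()
go2(7,0,.2);go2(8,1,.2);go2(8,3,.2);go2(8,4,.2)
E
```

```text
clk 10.02 mid [523.7 229.1  98.8] tip [530.9 323.8  79.5] plain [517.4 147.  115.5] theta 0.2 yaw -0.076 F [ 0.4 -0.5 -2.2] T [ 0.16  0.05 -0.02] op 0.26
d 7 c 0 th 0.2 shift [0.0001, 0.0, 0.0001] turn [0.0001, -0.0002, 0.0004]
d 8 c 1 th 0.2 shift [0.0001, -0.0019, -0.0001] turn [0.0001, -0.0002, 0.0004]
d 8 c 3 th 0.2 shift [0.0001, -0.0039, -0.0001] turn [0.0001, -0.0002, 0.0004]
d 8 c 4 th 0.2 shift [0.0001, -0.0049, -0.0001] turn [0.0001, -0.0002, 0.0004]
```

Request:
{"api": "send_rows", "payload": {"plan": [[[0,-0.001,0],[0,0,0],-1],[[0,-0.002,0],[0,0,0],-1],[[0,-0.003,0],[0,0,0],-1],[[0,-0.004,0],[0,0,0],-1],[[0,-0.004,0],[0,0,0],-1]]}}

```text
clock: 10.43
eef_pos: [523.9, 233.5, 101.7]
tcp_rot: [2.941, 0.0, -0.076]
contact_force: [-0.5, -4.1, -2.2]
opening: 0.263
```

```bash
python3 - <<'E'
from h import *
s=ps()
for c,t in ((3,.2),(4,.2),(5,.18),(6,.16),(7,.14)): go2(8,c,t)
E
```

```text
clk 10.43 mid [523.9 232.7  98. ] tip [531.1 327.5  78.6] plain [517.6 150.6 114.7] theta 0.201 yaw -0.076 F [-0.5 -4.1 -2.2] T [-0.45 -0.06 -0.05] op 0.263
d 8 c 3 th 0.2 shift [0.0002, -0.0002, -0.0003] turn [0.0007, 0.0, 0.0006]
d 8 c 4 th 0.2 shift [0.0002, -0.0012, -0.0003] turn [0.0007, 0.0, 0.0006]
d 8 c 5 th 0.18 shift [0.0002, -0.0021, 0.0016] turn [0.0207, 0.0001, 0.0006]
d 8 c 6 th 0.16 shift [0.0002, -0.0031, 0.0034] turn [0.0407, 0.0001, 0.0006]
d 8 c 7 th 0.14 shift [0.0002, -0.0041, 0.0051] turn [0.0607, 0.0001, 0.0006]
```

The push-back is 4.1 N in −y, as the spring predicts for about 2.5 mm. So the pin is on the bottom of its bush and the face position is confirmed. I'll keep compressing while levelling.

Request:
{"api": "send_rows", "payload": {"plan": [[[0.0002,-0.0012,0],[0.0005,0,0.0005],-1],[[0.0002,-0.0021,0.0016],[0.0207,0,0.0005],-1],[[0.0002,-0.0031,0.0034],[0.0407,0,0.0005],-1],[[0.0002,-0.0041,0.0051],[0.0607,0,0.0005],-1],[[0.0002,-0.0041,0.0051],[0.0607,0,0.0005],-1]]}}

```text
clock: 10.85
eef_pos: [524.0, 235.4, 95.4]
tcp_rot: [3.003, 0.001, -0.077]
contact_force: [-0.1, -6.2, -2.1]
opening: 0.264
```

```bash
python3 - <<'E'
from h import *
s=ps()
for c,t in ((7,.14),(8,.14),(9,.14),(10,.14),(10.7,.14),(10.7,.12)): go2(8,c,t)
c=cam('wrist'); save('wrist','w9.png')
E
```

```text
clk 10.85 mid [523.9 234.9  91.7] tip [531.3 330.7  78.2] plain [517.6 152.  103.3] theta 0.139 yaw -0.077 F [-0.1 -6.2 -2.1] T [-0.77  0.06 -0.03] op 0.264
d 8 c 7 th 0.14 shift [0.0003, -0.001, -0.0005] turn [-0.0009, 0.0009, -0.0003]
d 8 c 8 th 0.14 shift [0.0003, -0.002, -0.0005] turn [-0.0009, 0.0009, -0.0003]
d 8 c 9 th 0.14 shift [0.0003, -0.003, -0.0005] turn [-0.0009, 0.0009, -0.0003]
d 8 c 10 th 0.14 shift [0.0003, -0.004, -0.0005] turn [-0.0009, 0.0009, -0.0003]
d 8 c 10.7 th 0.14 shift [0.0003, -0.0047, -0.0005] turn [-0.0009, 0.0009, -0.0003]
d 8 c 10.7 th 0.12 shift [0.0003, -0.0046, 0.0012] turn [0.0191, 0.0009, -0.0003]
```

View pics/w9.png

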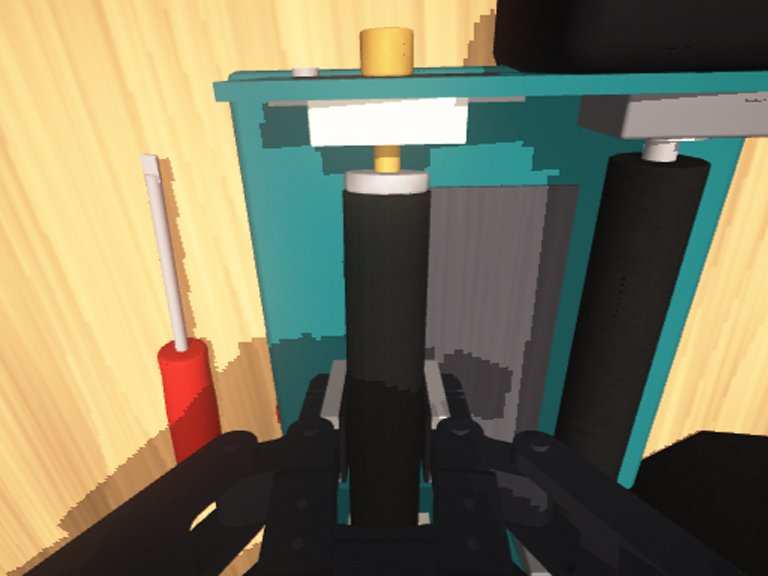

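The force is 6.2 N for about 6 mm of compression, as expected. The sleeve face stays at row 171 in the picture, so nothing has slipped in the grip. I'll go on to about 10.5 mm.

Request:
{"api": "send_rows", "payload": {"plan": [[[0.0003,-0.0015,-0.0005],[0,0,0],-1],[[0.0003,-0.003,-0.0005],[0,0,0],-1],[[0.0003,-0.0045,-0.0005],[0,0,0],-1],[[0.0003,-0.005,-0.0005],[0,0,0],-1],[[0.0003,-0.005,-0.0005],[0,0,0],-1]]}}

```text
clock: 11.32
eef_pos: [524.2, 239.3, 95.0]
tcp_rot: [3.001, 0.002, -0.077]
contact_force: [0.1, -9.1, -0.5]
opening: 0.257
```

```bash
python3 - <<'E'
from h import *
s=ps()
for c,t in ((10.7,.14),(10.7,.1),(10.7,.06),(10.7,.03),(10.7,.0)): go2(8,c,t,79.7)
E
```

```text
clk 11.32 mid [524.2 238.7  91.3] tip [531.5 334.5  77.7] plain [517.8 155.8 103.1] theta 0.141 yaw -0.077 F [ 0.1 -9.1 -0.5] T [-1.24 -0.11  0.  ] op 0.257
d 8 c 10.7 th 0.14 shift [0.0003, -0.0008, -0.0006] turn [0.0008, 0.002, -0.0002]
d 8 c 10.7 th 0.1 shift [0.0004, -0.0007, 0.0029] turn [0.0408, 0.002, -0.0003]
d 8 c 10.7 th 0.06 shift [0.0004, -0.0008, 0.0063] turn [0.0808, 0.002, -0.0003]
d 8 c 10.7 th 0.03 shift [0.0004, -0.0009, 0.0089] turn [0.1108, 0.002, -0.0003]
d 8 c 10.7 th 0.0 shift [0.0004, -0.0011, 0.0115] turn [0.1408, 0.002, -0.0004]
```

Request:
{"api": "send_rows", "payload": {"plan": [[[0.0003,-0.001,0],[0,0.001,0],-1],[[0.0003,-0.0018,0],[0,0.002,0],-1],[[0.0003,-0.0018,0.0012],[0.02,0.002,0],-1],[[0.0004,-0.0018,0.0029],[0.04,0.002,0],-1],[[0.0004,-0.0018,0.0029],[0.04,0.002,0],-1]]}}

```text
clock: 11.73
eef_pos: [524.1, 238.9, 91.4]
tcp_rot: [3.041, 0.001, -0.077]
contact_force: [-0.2, -9.0, -0.8]
opening: 0.262
```

```bash
python3 - <<'E'
from h import *
s=ps()
for c,t in ((10.7,.1),(10.7,.08),(10.7,.06),(10.7,.03),(10.7,.0)): go2(8,c,t,79.8)
E
```

```text
clk 11.73 mid [524.1 238.5  87.6] tip [531.5 334.7  77.8] plain [517.7 155.2  96.1] theta 0.101 yaw -0.077 F [-0.2 -9.  -0.8] T [-1.27  0.04 -0.01] op 0.262
d 8 c 10.7 th 0.1 shift [0.0004, -0.0006, -0.0009] turn [0.001, 0.0012, -0.0004]
d 8 c 10.7 th 0.08 shift [0.0004, -0.0005, 0.0009] turn [0.021, 0.0012, -0.0004]
d 8 c 10.7 th 0.06 shift [0.0004, -0.0005, 0.0026] turn [0.041, 0.0012, -0.0005]
d 8 c 10.7 th 0.03 shift [0.0004, -0.0005, 0.0052] turn [0.071, 0.0012, -0.0005]
d 8 c 10.7 th 0.0 shift [0.0004, -0.0007, 0.0078] turn [0.101, 0.0012, -0.0005]
```

Request:
{"api": "send_rows", "payload": {"plan": [[[0.0004,-0.001,-0.0008],[0,0.001,0],-1],[[0.0004,-0.002,-0.001],[0,0.001,0],-1],[[0.0004,-0.0025,-0.001],[0,0.001,0],-1],[[0.0004,-0.0025,-0.001],[0,0.001,0],-1],[[0.0004,-0.0025,-0.001],[0,0.001,0],-1]]}}

```text
clock: 12.15
eef_pos: [524.2, 239.9, 91.8]
tcp_rot: [3.039, 0.001, -0.077]
contact_force: [1.0, -9.8, -1.8]
opening: 0.258
```

```bash
python3 - <<'E'
from h import *
s=ps()
for c,t in ((10.7,.1),(10.7,.08),(10.7,.06),(10.7,.03),(10.7,.0)): go2(8,c,t,79.8)
E
```

```text
clk 12.15 mid [524.2 239.5  88. ] tip [531.6 335.8  78.1] plain [517.8 156.2  96.6] theta 0.102 yaw -0.077 F [ 1.  -9.8 -1.8] T [-1.42 -0.01 -0.05] op 0.258
d 8 c 10.7 th 0.1 shift [0.0004, 0.0004, -0.0004] turn [0.0024, 0.0014, -0.0004]
d 8 c 10.7 th 0.08 shift [0.0004, 0.0005, 0.0013] turn [0.0224, 0.0014, -0.0004]
d 8 c 10.7 th 0.06 shift [0.0004, 0.0005, 0.0031] turn [0.0424, 0.0014, -0.0004]
d 8 c 10.7 th 0.03 shift [0.0004, 0.0004, 0.0057] turn [0.0724, 0.0014, -0.0004]
d 8 c 10.7 th 0.0 shift [0.0004, 0.0003, 0.0082] turn [0.1024, 0.0014, -0.0004]
```

9.8 N means about 10 mm of compression, so the plain pin should clear the face by about 1 mm. Now I level out, watching the force.

Request:
{"api": "send_rows", "payload": {"plan": [[[0.0004,-0.0008,-0.0002],[0.002,0.001,0],-1],[[0.0004,-0.001,0.001],[0.0224,0.001,0],-1],[[0.0004,-0.001,0.0028],[0.0424,0.001,0],-1],[[0.0004,-0.001,0.0052],[0.07,0.001,0],-1],[[0.0004,-0.001,0.0052],[0.07,0.001,0],-1]]}}

```text
clock: 12.57
eef_pos: [523.9, 238.5, 85.7]
tcp_rot: [3.109, 0.002, -0.077]
contact_force: [0.2, -9.5, -1.7]
opening: 0.257
```

```bash
python3 - <<'E'
from h import *
s=ps()
for c,t in ((10.7,.03),(10.7,.0)): go2(8,c,t,79.8)
c=cam('wrist'); save('wrist','w10.png')
save('scene','c10.png',crop=(270,190,360,270),scale=7)
E
```

```text
clk 12.57 mid [523.9 238.4  81.9] tip [531.4 335.   78.8] plain [517.4 154.7  84.6] theta 0.032 yaw -0.077 F [ 0.2 -9.5 -1.7] T [-1.39 -0.06 -0.06] op 0.257
d 8 c 10.7 th 0.03 shift [0.0006, -0.0004, -0.0005] turn [0.0022, 0.0017, -0.0009]
d 8 c 10.7 th 0.0 shift [0.0006, -0.0003, 0.0021] turn [0.0322, 0.0016, -0.0009]
```

View pics/w10.png

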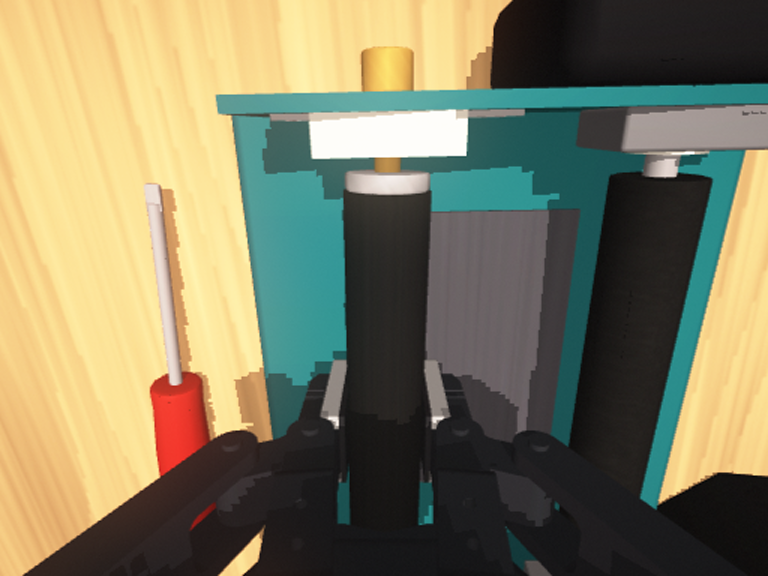

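View pics/c10.png

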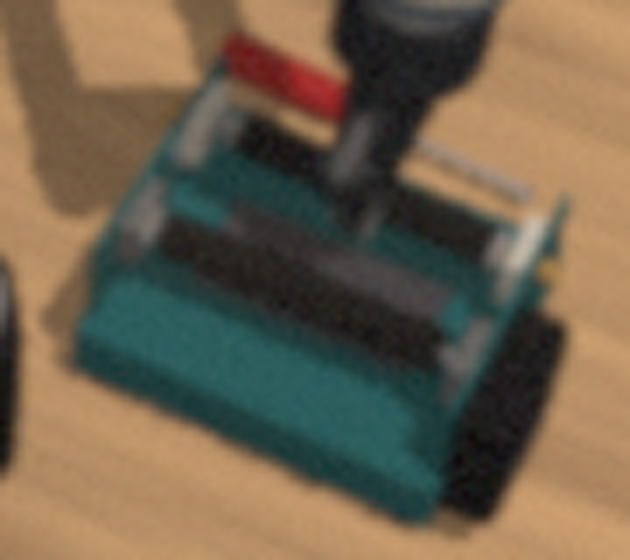

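The roller passes between the blocks. The plain pin is at z≈84.6, already below the block's top at 94, with no rise in vertical force. Now I level it fully at z = 80.

```bash
python3 - <<'E'
from h import *
go2(8,10.7,0,80.0)
E
```

```text
d 8 c 10.7 th 0 shift [0.0005, -0.0002, 0.0022] turn [0.0335, 0.0016, -0.001]
```

Request:
{"api": "send_rows", "payload": {"plan": [[[0.0005,-0.0015,0.0004],[0.01,0.0016,-0.001],-1],[[0.0005,-0.0016,0.0012],[0.02,0.0016,-0.001],-1],[[0.0005,-0.0016,0.002],[0.0335,0.0016,-0.001],-1],[[0.0005,-0.0016,0.0021],[0.0335,0.0016,-0.001],-1],[[0.0005,-0.0016,0.0021],[0.0335,0.0016,-0.001],-1]]}}

```text
clock: 13.08
eef_pos: [524.1, 238.6, 83.3]
tcp_rot: [3.14, 0.001, -0.077]
contact_force: [0.0, -9.6, -2.2]
opening: 0.26
```

```bash
python3 - <<'E'
from h import *
s=ps(); m,t,p,a=tips(s)
go2(8,10.7,0,80.0)
c=cam('wrist'); save('wrist','w11.png')
E
```

```text
clk 13.08 mid [524.1 238.6  79.5] tip [531.5 335.3  79.4] plain [517.6 154.8  79.6] theta 0.001 yaw -0.077 F [ 0.  -9.6 -2.2] T [-1.45  0.01 -0.03] op 0.26
d 8 c 10.7 th 0 shift [0.0004, -0.0002, -0.0005] turn [0.0011, 0.0011, -0.0003]
```

View pics/w11.png

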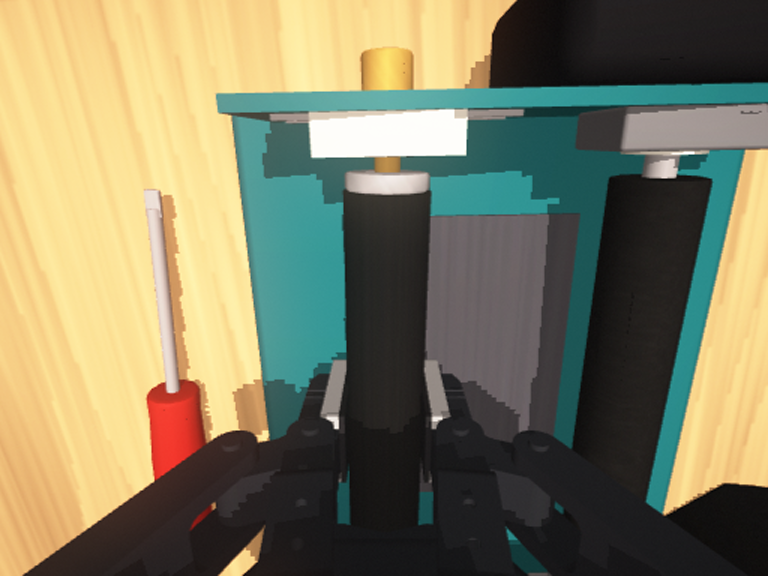

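The roller is level at z 79.5 and the pin is centred in the block. I'll make a tiny correction and then let it out slowly. The force should fall by 0.75 N/mm if the plain pin enters its bush, and faster if it hits the face.

Request:
{"api": "send_rows", "payload": {"plan": [[[0.0004,-0.0008,-0.0005],[0.001,0.001,0],-1],[[0.0004,0,-0.0005],[0.001,0.001,0],-1],[[0.0004,0.001,-0.0005],[0.001,0.001,0],-1],[[0.0004,0.002,-0.0005],[0.001,0.001,0],-1],[[0.0004,0.002,-0.0005],[0.001,0.001,0],-1]]}}

```text
clock: 13.55
eef_pos: [524.3, 235.7, 83.6]
tcp_rot: [3.141, -0.0, -0.076]
contact_force: [0.8, -6.9, -4.1]
opening: 0.261
```

```bash
python3 - <<'E'
from h import *
s=ps(); go2(8,10.7,0,80.0)
E
```

```text
clk 13.55 mid [524.3 235.7  79.8] tip [531.7 332.4  79.7] plain [517.9 152.   79.9] theta 0.001 yaw -0.076 F [ 0.8 -6.9 -4.1] T [-1.24 -0.11  0.13] op 0.261
d 8 c 10.7 th 0 shift [0.0, -0.003, -0.0002] turn [0.0007, -0.0, 0.0003]
```

Request:
{"api": "send_rows", "payload": {"plan": [[[0,0,0],[0,0,0],-1],[[0,0.001,0],[0,0,0],-1],[[0,0.002,0],[0,0,0],-1],[[0,0.0025,0],[0,0,0],-1],[[0,0.0025,0],[0,0,0],-1]]}}

```text
clock: 13.97
eef_pos: [524.2, 232.8, 83.5]
tcp_rot: [3.141, -0.0, -0.076]
contact_force: [0.9, -5.7, -2.5]
opening: 0.258
```

```bash
python3 - <<'E'
from h import *
s=ps(); go2(8,10.7,0,80.0)
E
```

```text
clk 13.97 mid [524.2 232.8  79.7] tip [531.5 329.6  79.7] plain [517.8 149.1  79.8] theta 0.001 yaw -0.076 F [ 0.9 -5.7 -2.5] T [-0.88 -0.04  0.19] op 0.258
d 8 c 10.7 th 0 shift [-0.0001, -0.0059, -0.0003] turn [0.0007, -0.0002, 0.0005]
```

The plain pin is about 4.5 mm in, and the force is falling at the spring's rate. I'll keep going to the bottom.

Request:
{"api": "send_rows", "payload": {"plan": [[[0,0,0],[0,0,0],-1],[[0,0.001,0],[0,0,0],-1],[[0,0.0015,0],[0,0,0],-1],[[0,0.002,0],[0,0,0],-1],[[0,0.002,0],[0,0,0],-1]]}}

```text
clock: 14.38
eef_pos: [524.0, 230.9, 83.5]
tcp_rot: [3.141, -0.0, -0.076]
contact_force: [-0.1, -3.8, -3.4]
opening: 0.259
```

```bash
python3 - <<'E'
from h import *
s=ps()
E
```

```text
clk 14.38 mid [524.  230.9  79.7] tip [531.4 327.6  79.7] plain [517.7 147.1  79.8] theta 0.001 yaw -0.076 F [-0.1 -3.8 -3.4] T [-0.59  0.02  0.13] op 0.259
```

Request:
{"api": "send_rows", "payload": {"plan": [[[0,0,0],[0,0,0],-1],[[0,0.0005,0],[0,0,0],-1],[[0,0.001,0],[0,0,0],-1],[[0,0.001,0],[0,0,0],-1],[[0,0.001,0],[0,0,0],-1]]}}

```text
clock: 14.8
eef_pos: [524.0, 229.9, 83.6]
tcp_rot: [3.141, -0.0, -0.076]
contact_force: [-0.6, -2.7, -2.6]
opening: 0.261
```

```bash
python3 - <<'E'
from h import *
s=ps()
E
```

```text
clk 14.8 mid [524.  229.9  79.8] tip [531.3 326.7  79.7] plain [517.6 146.2  79.8] theta 0.0 yaw -0.076 F [-0.6 -2.7 -2.6] T [-0.47  0.05  0.16] op 0.261
```

Request:
{"api": "send_rows", "payload": {"plan": [[[0,0.0003,0],[0,0,0],-1],[[0,0.0006,0],[0,0,0],-1],[[0,0.001,0],[0,0,0],-1],[[0,0.001,0],[0,0,0],-1],[[0,0.001,0],[0,0,0],-1]]}}

```text
clock: 15.22
eef_pos: [524.1, 229.6, 83.6]
tcp_rot: [-3.141, -0.001, -0.076]
contact_force: [-0.1, 5.1, -5.3]
opening: 0.258
```

```bash
python3 - <<'E'
from h import *
s=ps();c=cam('wrist'); save('wrist','w12.png')
E
```

```text
clk 15.22 mid [524.1 229.6  79.8] tip [531.5 326.3  79.9] plain [517.7 145.8  79.8] theta -0.001 yaw -0.076 F [-0.1  5.1 -5.3] T [ 0.67  0.09 -0.01] op 0.258
```

View pics/w12.png

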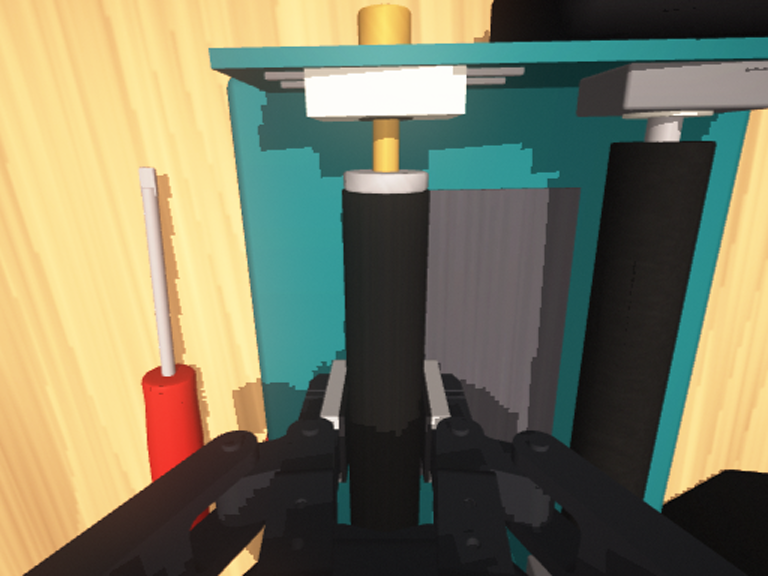

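The force jumped from −2.7 to +5.1 N, so the plain pin is on the bottom of its bush. The picture shows both ends in place, with the brass pin entering the block centrally at (386,118). I'll ease off slightly and let go with a partial opening.

Request:
{"api": "send_rows", "payload": {"plan": [[[0,-0.0004,0],[0,0,0],-1],[[0,-0.0004,0],[0,0,0],-0.4],[[0,-0.0004,0],[0,0,0],-0.2],[[0,-0.0004,0],[0,0,0],0],[[0,-0.0004,0],[0,0,0],0.05]]}}

```text
clock: 15.68
eef_pos: [524.4, 229.9, 84.0]
tcp_rot: [-3.141, -0.001, -0.076]
contact_force: [0.2, 0.2, -0.2]
opening: 0.522
```

Request:
{"api": "send_rows", "payload": {"plan": [[[0,0,0],[0,0,0],0.05],[[0,0,0],[0,0,0],0.05],[[0,0,0],[0,0,0],0.05],[[0,0,0],[0,0,0],0.05],[[0,0,0],[0,0,0],0.05]]}}

```text
clock: 16.1
eef_pos: [524.5, 229.9, 84.0]
tcp_rot: [-3.141, -0.002, -0.076]
contact_force: [-0.0, 0.6, 0.2]
opening: 0.526
```

```bash
python3 - <<'E'
from h import *
s=ps();c=cam('wrist'); save('wrist','w13.png')
E
```

```text
clk 16.1 mid [524.5 229.9  80.2] tip [531.8 326.7  80.2] plain [518.1 146.2  80.1] theta -0.001 yaw -0.076 F [-0.   0.6  0.2] T [ 0.02 -0.01  0.04] op 0.526
```

View pics/w13.png

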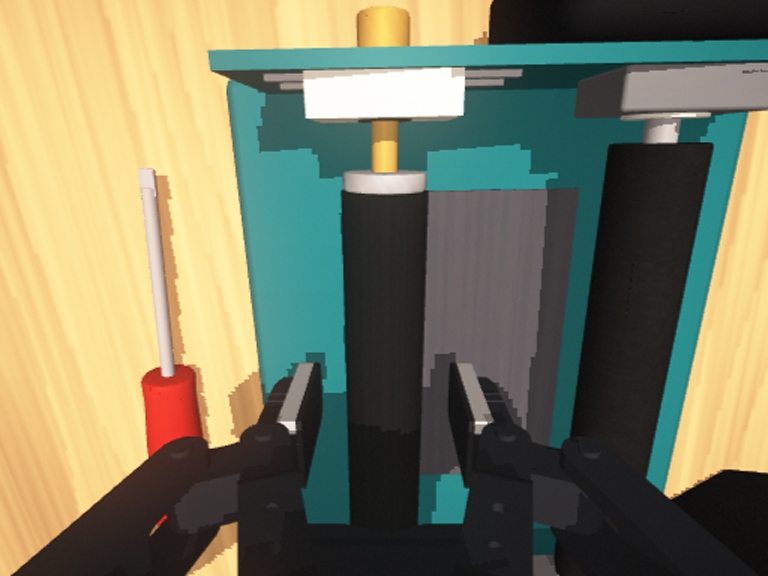

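The jaws are clear on both sides, the contact force is zero, and the roller stays in place. I'll retreat straight up.

Request:
{"api": "send_rows", "payload": {"plan": [[[0,0,-0.01],[0,0,0],0.05],[[0,0,-0.03],[0,0,0],0.05],[[0,0,-0.06],[0,0,0],0.05],[[0,0,-0.09],[0,0,0],0.05],[[0,0,-0.13],[0,0,0],0.05]]}}

```text
clock: 16.57
eef_pos: [523.0, 229.3, 214.3]
tcp_rot: [3.141, 0.001, -0.076]
contact_force: [1.0, 0.4, 0.3]
opening: 0.523
```

Request:
{"api": "send_rows", "payload": {"plan": [[[0,-0.01,-0.03],[0,0,0],0.05],[[0,-0.02,-0.05],[0,0,0],0.05],[[0,-0.02,-0.05],[0,0,0],0.05],[[0,-0.02,-0.05],[0,0,0],0.05],[[0,-0.02,-0.05],[0,0,0],0.05]]}}

```text
clock: 16.98
eef_pos: [524.0, 248.9, 263.9]
tcp_rot: [3.14, 0.002, -0.076]
contact_force: [0.4, -0.0, -0.8]
opening: 0.523
```

```bash
python3 - <<'E'
from h import *
s=ps();c=cam('wrist'); save('wrist','w14.png'); save('side','s14.png',crop=(190,140,310,230),scale=6)
save('scene','c14.png')
im=cv2.imread('pics/raw_w14.png'); cv2.imwrite('pics/w14z.png',cv2.resize(im[0:300,180:400],None,fx=2.0,fy=2.0,interpolation=cv2.INTER_CUBIC))
print(s['contact_force'])
E
```

```text
clk 16.98 mid [524.  248.9 260.1] tip [531.3 345.6 260. ] plain [517.6 165.1 260.2] theta 0.001 yaw -0.076 F [ 0.4 -0.  -0.8] T [ 0.01 -0.01 -0.02] op 0.523
[ 0.36152557 -0.00822003 -0.80534269]
```

View pics/w14.png

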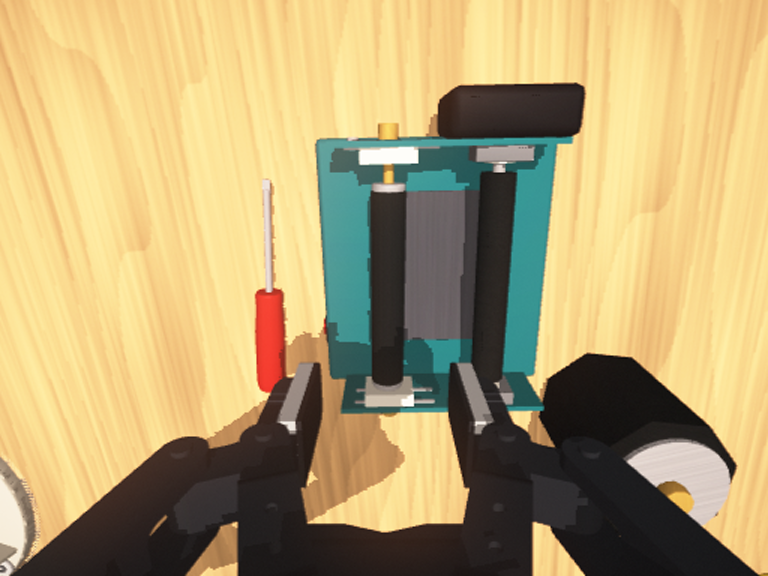

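View pics/s14.png

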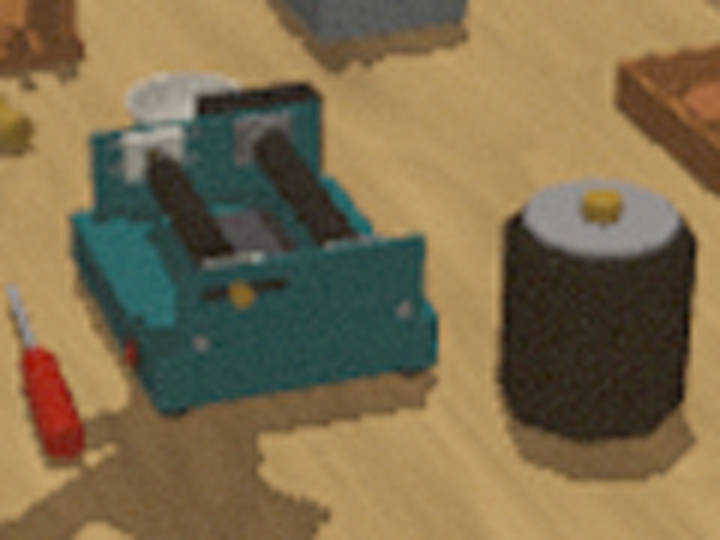

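View pics/c14.png

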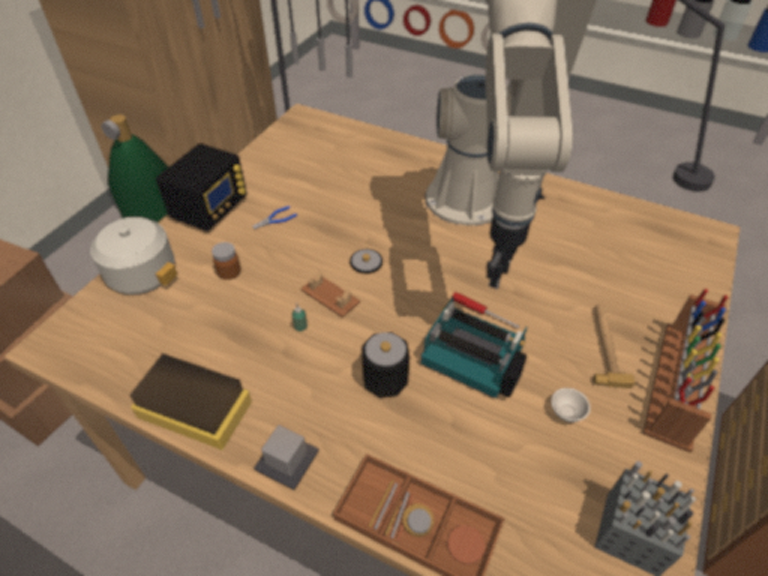

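The roller sits between both blocks. Its plain end is right against the −y block at (388,383), the brass pin is in the +y block with about a 13 mm gap, and nothing else has moved. Handing in.

```bash
python3 - <<'E'
from h import *
print(job.sign_off())
E
```

```text
the job is handed in; nothing more can be done
None
```

The idler roller is back in the polisher with both pins home, and I handed the job in at about 17 s of the 72 s allowed. I lifted the roller off its rest and tilted its sprung pin into the +y bush, which it found without pushing. I then pressed the spring in about 10 mm, levelled the roller between the blocks, let it out and let go.

- **Force while pressing in:** the highest reading was 9.8 N, which is what the spring itself needs at that depth.
- **Plain pin home:** the force fell at about the spring's rate as I let it out, then turned from −2.7 to +5.1 N when the plain pin reached the bottom of its bush.
- **After letting go:** the contact force was near zero. The pictures show the roller seated between both blocks, the plain end against the −y block, and the other things in view where they were.
- **Grip on the rest:** one reading showed about 30 N while the jaws centred the roller on its rest, falling to about 9 N. This was on the wooden rest, not the machine.
- **Camera offset:** the wrist camera read about 1.5 mm off to one side, so I corrected the bush positions for that.
- **Not settled:** force and position disagreed by up to about 1 mm on how far the spring was pressed, and I did not resolve which was right. I did not measure the final seating depth separately; it rests on the bottoming force and the pictures.

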